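# Drift stuck slugs out of a punch-die block

### The job

Clear the punch-die block on the bench: set the slug tray centred under its four die tubes, then take the drift out of its stand and poke it down the small release hole to free the latch, so that the sprung shutter slides off the tube mouths. Push every stuck slug down through its tube with the drift so that it drops out of the bottom into the tray (some tubes may be empty). Finally put the drift back upright in its stand, set the tray with all the slugs on the middle of the rubber mat, push the shutter shut until it latches, and leave the other things on the bench alone.

Things in the scene. Friction and masses are not known exactly. Their poses are not given: they have to be found in the camera images.
- block: The punch-die block, fixed: a steel deck 6 mm thick, top at 100 mm, on two blue side cheeks. Origin on the bench below the middle of the tube row; x points from its open front (robot side) to its back, y along the row. Deck from x = -30 to 85 mm, y = -106 to 130 mm. Four vertical die tubes, bore 20 mm, hang from it at x = 0, y = -60, -20, 20, 60 mm, from z = 58 to 100 mm (mouths flush)
- tray_place (a point): On the bench under the block, where the middle of the tray's pan belongs (the block's origin). The space there is open at the front, lies between guides at block y = -94 and +94 mm and ends at a 20 mm high back stop at block x = 57 mm; 58 mm clear height
- mouth0 (a point): Centre of the mouth of the die tube at block y = -60 mm, at deck-top level (100 mm). In every tube two spring balls at height 66 mm, one on the block's +x side and one on its -x side with 14 mm between them, hold the slug; about 10 N pushes it past, and it drops free once its top is pushed below 62 mm
- mouth1 (a point): Centre of the mouth of the die tube at block y = -20 mm, at deck-top level (100 mm); spring balls inside as in the first tube
- mouth2 (a point): Centre of the mouth of the die tube at block y = 20 mm, at deck-top level (100 mm); spring balls inside as in the first tube
- mouth3 (a point): Centre of the mouth of the die tube at block y = 60 mm, at deck-top level (100 mm); spring balls inside as in the first tube
- release_hole (a point): Centre of the small latch-release hole in the deck, at deck-top level (block x = 0, y = 103 mm, z = 100 mm), 16 mm across; the latch's brass plunger lies 14 mm down inside
- latch (a joint): Spring latch plunger below the release hole, in m: 0 up (latching), at most 0.011 down; 5 N to start, about 9 N at the bottom. The shutter is let go at about 0.006 down. While the shutter is open it holds the latch at about 0.006; when the shutter is pushed shut the latch springs up to 0 by itself
- latch_face (a point): Centre of the top face of the latch plunger (13 mm across), inside the release hole; moves down with the latch
- shutter (a joint): Flat aluminium shutter, 52 x 172 mm, 4 mm thick, top at 106 mm, covering the four tube mouths; position in m along block +x: about 0.0015 when shut and latched, 0.047 when sprung fully open (tubes clear). The spring pushes it open with 5 N (shut) to 2.5 N (open). To shut it push it by its lip towards block -x, to 0 or a little below (stop at -0.004), and the latch catches
- shutter_lip (a point): Middle of the top edge of the shutter's upright lip: 8 mm thick (block x), 50 mm wide (block y), rising 18 mm above the shutter plate to 124 mm; it stands at block x = -18 mm when shut and 29 mm when open
- drift: The drift, standing upright in its stand: steel rod 10 mm across and 60 mm long below a collar (26 mm across, 6 mm thick), above it a square black handle 20 x 20 mm and 50 mm tall. Origin at the centre of the rod's tip; z points up along it to the handle, x and y are square to the handle's flats. Handle from 66 to 116 mm above the tip; 150 g
- stand: Fixed wooden block 50 x 50 x 64 mm with a vertical 16 mm hole right through, holding the drift; the drift's collar rests on its top, so that the tip stands 4 mm above the bench. Origin at the centre of its underside, z up
- tray: Loose aluminium slug tray, open pan 90 (x) x 164 (y) x 30 mm, walls 4 mm, 300 g. Origin on the underside at the middle of the pan, z up. An upright handle plate stands in front of the pan at x = -120 mm, joined by a flat 4 mm strip. It belongs under the block with the pan's middle below the middle of the row of tubes, its axes along the block's and the handle out at the front
- tray_handle (a point): Middle of the top edge of the tray's handle plate: 10 mm thick (tray x), 40 mm wide (tray y), top 62 mm above the tray's underside; tray x = -120 mm
- mat: Thin black rubber mat lying on the bench, 190 (x) x 260 (y) mm, 1 mm thick, fixed and as good as flush with the bench. Origin at its centre
- slug0: Steel punch slug, a cylinder 18 mm across and 16 mm tall, 32 g, stuck in the tube at block y = -60 mm (or absent: that tube is empty). Origin at the centre of its underside, z along its axis; stuck, its underside is at 70 mm and its top 14 mm below the tube's mouth
- slug1: Steel punch slug, a cylinder 18 mm across and 16 mm tall, 32 g, stuck in the tube at block y = -20 mm (or absent: that tube is empty). Origin at the centre of its underside, z along its axis; stuck, its underside is at 70 mm and its top 14 mm below the tube's mouth
- slug2: Steel punch slug, a cylinder 18 mm across and 16 mm tall, 32 g, stuck in the tube at block y = 20 mm (or absent: that tube is empty). Origin at the centre of its underside, z along its axis; stuck, its underside is at 70 mm and its top 14 mm below the tube's mouth
- slug3: Steel punch slug, a cylinder 18 mm across and 16 mm tall, 32 g, stuck in the tube at block y = 60 mm (or absent: that tube is empty). Origin at the centre of its underside, z along its axis; stuck, its underside is at 70 mm and its top 14 mm below the tube's mouth
- bin: Bystander: small grey plastic bin 50 x 50 x 50 mm, fixed to the bench; origin at the centre of its underside
- spray: Bystander: grey spray can 54 mm across, 160 mm tall, behind the block; origin at the centre of its underside
- hammer: Bystander: hammer lying behind the block
- offcut: Bystander: aluminium angle offcut 40 x 160 x 40 mm, behind the block; origin at the middle of its underside

How it is judged:
By the outcome, as a careful person would: the job done as asked, in the order asked, and still so for the second after the job is handed in, with the robot touching nothing.
Of slug0, slug1, slug2, slug3 only 2 to 4 are there at a start; the rules pass over those that are not, and their reading is None.
At some moment in a run one of tray may be knocked a few centimetres aside while the robot is not near it.
It also fails if it takes over 210 s, if anything falls off the work surface, if the arm or the gripper's body presses on something with over 40 N, if the wrist force passes 120 N, or if a joint passes its speed limit or range.

### The arm

A 6-joint arm with a two-finger parallel gripper is mounted at the origin on the work surface. World frame = base frame: x ahead of the robot, y to its left, z up, the work surface at z = 0. Lengths are in m, angles in rad, forces in N, time in s.
With the tool pointing down it reaches from about 0.225 to 0.725 m from the base axis. Payload 3.1 kg.
Tool frame: the origin (TCP) lies at the centre of the arm's flange, where the gripper is bolted on; the fingertips stand 173 mm ahead of it and the grasp point (between the pads) lies 155 mm ahead of it; z points along the fingers, y is the line along which they close (so a half turn about z gives the same grasp; the last joint's range is limited). The gripper opens to 85 mm and grips with 20 to 120 N. Pads are 22 mm wide; open, the fingers measure 114 mm over their backs; the gripper's body (76 mm by 85 mm) begins 54 mm behind the grasp point. The pads swing forward as they close: fully open they stand 13 mm farther back than shut.
Start: joints at [1.009, 0.048, 0.099, 1.622, 0, 1.443], TCP at [0.221, 0.476, 0.405] pointing down, gripper open.
Joint ranges: [-2.91, 2.91], [-0.99, 1.94], [-1.21, 1.42], [-2.12, 2.29], [-1.49, 1.47], [-3.14, 3.14]. Speed limits (rad/s): [2.79, 2.79, 3.14, 3.14, 3.14, 3.14].

### API

Orientations are given as a unit quaternion [x, y, z, w].
In Python, from station import env gives the robot as it stands.
- The arm moves only by the tool step_arm, never from a script. Its argument "moves" is a list of rows, each an object with "slide": the shift along the tool's x, y, z in units of 40 mm (1.0 is 40 mm), a list of three; "turn": the turn, a rotation vector about the tool's x, y, z in units of 6 degrees (1.0 is 6 degrees), a list of three; "fingers": the gripper's target within -1 to 1 (shut at 1, half-way at 0, fully open at -1). In form: [{"slide": [tx, ty, tz], "turn": [wx, wy, wz], "fingers": fingers}, ...]. A call has 1 to 8 rows; each row is the pose to reach, as a shift and turn from the pose commanded when the call began, along the tool's axes at that moment; what a row does not reach only later rows make up. A row lasts 1/12 s, in which the tool goes at most 41.7 mm and 7.16 degrees, less where a joint would pass 70% of its speed; a pose out of reach is approached as far as the arm can. A call with a gripper value outside its range is refused whole. The fingers move at their own pace and stop on an object; "grip_force" is the grip in N (left out, the last holds). Time passes only in rows, so rows that repeat a pose let the fingers close. It gives the time, the measured TCP pose, the force, the opening and the grip force at its end, in the units of the state.
- env.get_state(): the state, without advancing time (a new reading comes with each control period).
- env.read_camera(name): name is "side" or "top"; returns the picture (480x640x3 uint8, red, green, blue); there is no depth.
- env.calibration(name): a dict with "intrinsics" (3x3 intrinsics, pixels), "dist" ([k1, k2, p1, p2, k3] as OpenCV has them; the pictures are not rectified), "rvec" (rotation vector, rad) and "tvec" (3), from world to camera coordinates, as OpenCV has them. Camera axes: x right, y down, z forward; pixel columns grow to the right and rows downward; lengths in m; the calibration is good to about 2 mm. A picture is of the moment at which its call begins. calibration takes no time and is no camera call.
- env.hand_in(): hands the job in; it is judged then, once.
The state is a dict: "t": time; "joints": joint angles; "joint_velocities": joint speeds; "joint_torque": joint torques, N m; "ee_pos": TCP position; "eef_rot": TCP orientation; "force": force on the tool from outside, world axes, zero at the start; "ft_torque": the same for the moment, N m; "width": opening from 0.0 (shut) to 1.0 (fully open); "grasp_force": force on a finger pad.
Only numpy, scipy, OpenCV 4.12 (cv2) and the standard library are available. Lean on these libraries where they do the work, as an engineer would, in place of code of your own. Each camera call takes 0.05 s, during which the arm holds its last target. There are 200 camera calls.

## Working session

There is one attempt and no reset: what is moved stays moved. The work goes in short steps, Python scripts to look and compute and a tool call to move; the robot and the scene stay as the last step left them, time stands still between calls to the robot, and variables do not carry over. Pictures are saved under pics/ and viewed, at most 14 in all, crops included, and the job is handed in when it is done.

Besides the shell and the picture viewer there is one more tool, called after "Emit:" in YAML: its name, and indented under it one key for each argument. step_arm: Moves the arm, as the interface text tells. Its arguments: {"type":"object","properties":{"moves":{"type":"array"},"grip_force":{"type":"number"}},"required":["moves"]}

```bash
ls; mkdir -p pics
python3 - <<'E'
from station import env
import cv2
for n in("side","top"):
    cv2.imwrite(f"pics/{n}0.png",env.read_camera(n)[:,:,::-1])
    c=env.calibration(n);print(n,{k:(v.tolist() if hasattr(v,'tolist') else v) for k,v in c.items()})
print(env.get_state())
E
```

```text
pics
side {'intrinsics': [[480.84495657348515, 0.0, 331.23655306623897], [0.0, 480.84495657348515, 238.53964453609902], [0.0, 0.0, 1.0]], 'dist': [0.03262194189824102, 0.0, 0.0, 0.0, 0.0], 'rvec': [2.1871968022187556, -0.5896114680453862, 0.2596608158840792], 'tvec': [-0.5002080987925427, 0.2791694564071549, 0.8851410386450588]}
top {'intrinsics': [[573.1686133185611, 0.0, 321.9590267799265], [0.0, 573.1686133185611, 238.0455073093379], [0.0, 0.0, 1.0]], 'dist': [0.011693494440957531, 0.0, 0.0, 0.0, 0.0], 'rvec': [2.1789512580841963, -2.144106087809856, 0.1208168421777646], 'tvec': [-0.007657896191998199, 0.573099354675, 1.1478980236850231]}
{'t': 0.1, 'joints': array([ 1.00916607e+00,  4.87114941e-02,  9.77279683e-02,  1.62200516e+00,
       -1.04816051e-05,  1.44300988e+00]), 'joint_velocities': array([ 0.00158016, -0.00032476,  0.00305854,  0.00112465, -0.00018011,
        0.00035479]), 'joint_torque': array([ 2.74202983e-03, -3.39852011e+01,  3.20935106e+01,  1.58683816e-02,
       -2.17407210e-04,  1.22468649e-05]), 'ee_pos': array([0.22059644, 0.47620079, 0.40360239]), 'eef_rot': array([ 2.15224553e-01,  9.76563971e-01, -1.03346588e-03, -3.65490600e-04]), 'force': array([-0.61878712,  0.09575217, -0.42650604]), 'ft_torque': array([-0.02423189,  0.06125307, -0.01350831]), 'grasp_force': 0.0, 'width': 1.0000630155122083}
```

View pics/side0.png

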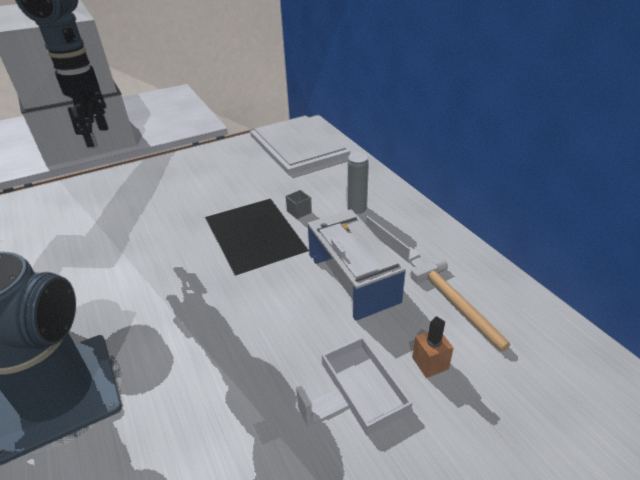

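View pics/top0.png

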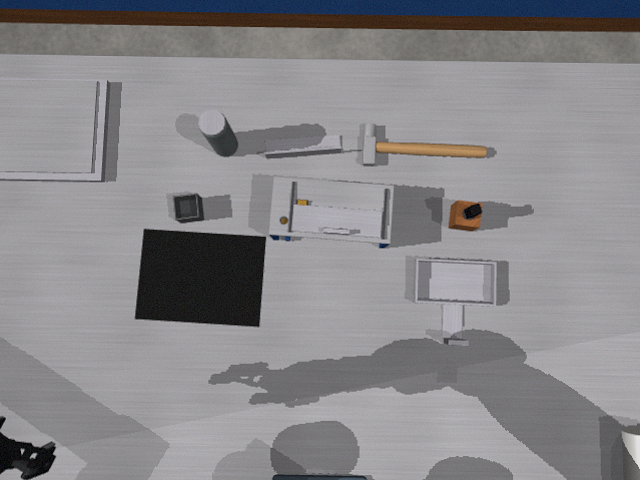

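The side view shows the tray at about (365,385) with its handle at (305,405), the stand and drift at (433,350), the block at (355,260) and the mat at (257,235). In the top view the block's deck spans (270–393, 177–243), the release hole is near (283,220) and the stand is at (465,215). The tray pan is at (456,281) with its handle at (455,340), and the mat is at (200,278). I'll zoom in to get exact features.

```bash
cat > h.py <<'E'
import numpy as np,cv2
from station import env
from scipy.spatial.transform import Rotation as R
C={}
def cal(n):
    if n not in C:
        c=env.calibration(n);C[n]=[np.array(c[k],float) for k in("intrinsics","dist","rvec","tvec")]
    return C[n]
def ray(n,px):
    K,d,r,t=cal(n);p=cv2.undistortPoints(np.array(px,float).reshape(-1,1,2),K,d).reshape(-1,2)
    M=cv2.Rodrigues(r)[0];D=np.c_[p,np.ones(len(p))]@M
    return -M.T@t,D
def onz(n,px,z):
    o,D=ray(n,px);return o+D*((z-o[2])/D[:,2])[:,None]
def tri(ps,pt):
    A=[];b=[]
    for n,p in(("side",ps),("top",pt)):
        o,D=ray(n,p);d=D[0]/np.linalg.norm(D[0]);P=np.eye(3)-np.outer(d,d);A.append(P);b.append(P@o)
    A=np.vstack(A);b=np.hstack(b);x,res,_,_=np.linalg.lstsq(A,b,rcond=None);return x,np.sqrt(res)
def proj(n,X):
    K,d,r,t=cal(n);return cv2.projectPoints(np.array(X,float).reshape(-1,1,3),r,t,K,d)[0].reshape(-1,2)
def crop(im,x0,x1,y0,y1,s,step=10):
    c=cv2.resize(im[y0:y1,x0:x1],None,fx=s,fy=s,interpolation=cv2.INTER_CUBIC)[:,:,::-1].copy()
    for x in range((x0//step+1)*step,x1,step):
        u=int((x+.5-x0)*s);cv2.line(c,(u,0),(u,6),(0,0,255),1);cv2.putText(c,str(x),(u-10,18),0,.35,(0,0,255))
    for y in range((y0//step+1)*step,y1,step):
        v=int((y+.5-y0)*s);cv2.line(c,(0,v),(6,v),(0,0,255),1);cv2.putText(c,str(y),(8,v+4),0,.35,(0,0,255))
    return c
E
python3 - <<'E'
from h import *
t=env.read_camera("top");s=env.read_camera("side")
np.save("t0.npy",t);np.save("s0.npy",s)
def mont(a,b,f):
    H=max(a.shape[0],b.shape[0]);o=np.zeros((H,a.shape[1]+b.shape[1],3),np.uint8)
    o[:a.shape[0],:a.shape[1]]=a;o[:b.shape[0],a.shape[1]:]=b;print(o.shape);cv2.imwrite(f,o)
cv2.imwrite("pics/a.png",crop(t,262,402,168,255,5.6))
mont(crop(s,300,412,205,322,4),crop(t,407,502,195,350,3.6),"pics/b.png")
cv2.imwrite("pics/c.png",crop(s,290,460,310,435,4.6))
# mat
m=(t.max(2)<30).astype(np.uint8);m[:,:130]=0;m[:,275:]=0;m[:225]=0;m[335:]=0
c=max(cv2.findContours(m,0,2)[0],key=cv2.contourArea);r=cv2.minAreaRect(c);bx=cv2.boxPoints(r)
P=onz("top",bx,0.001);print("mat",P.round(4).tolist(),P.mean(0))
E
```

```text
(558, 790, 3)
mat [[0.4039, 0.3867, 0.001], [0.5903, 0.3844, 0.001], [0.5773, 0.1228, 0.001], [0.3913, 0.1298, 0.001]] [0.49069045 0.25590831 0.001     ]
```

View pics/a.png

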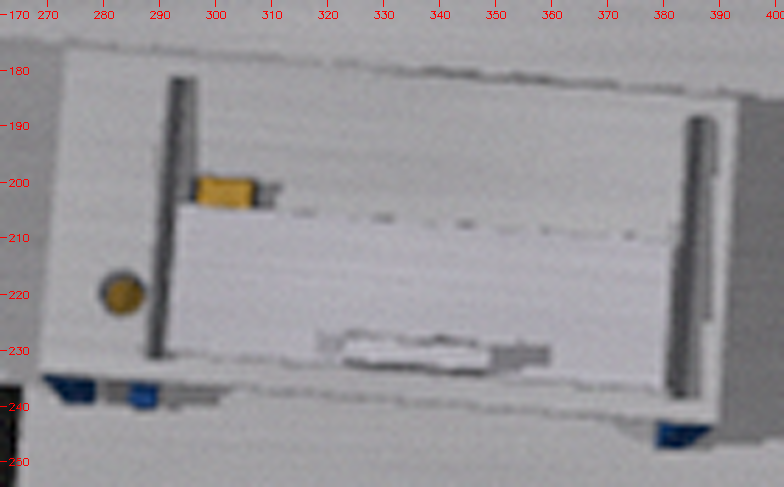

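View pics/b.png

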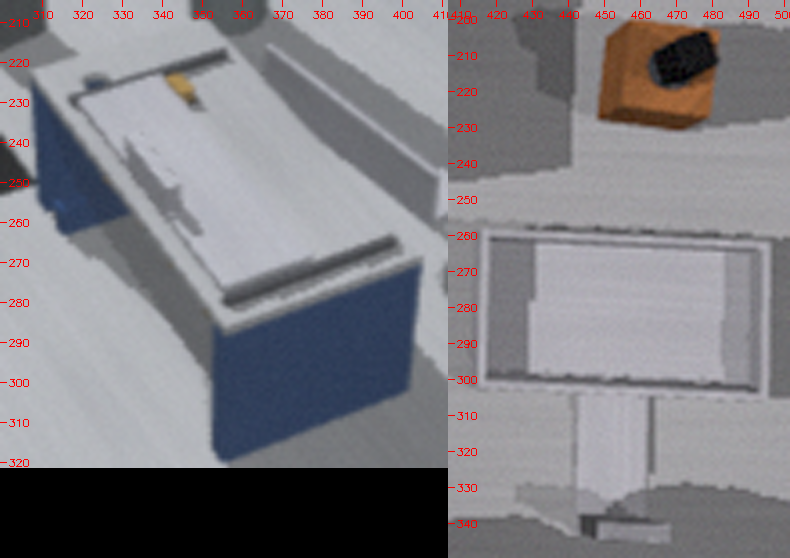

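View pics/c.png

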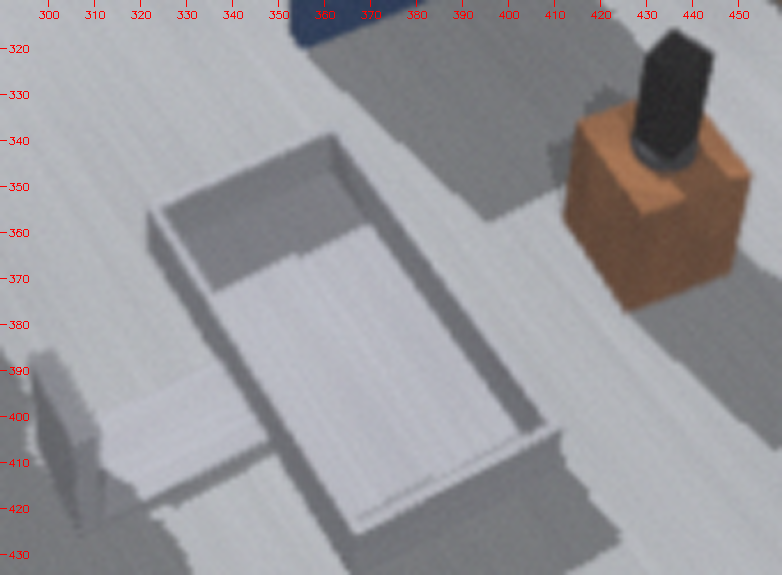

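The release hole is at (283.3,219.8) in the top view and the deck corners are sharp in both views. The tray rim, its handle's top edge and the black drift handle are also clear. Next I'll fit the poses.

```bash
cat > m.py <<'E'
from h import *
from scipy.optimize import least_squares
t=np.load("t0.npy");s=np.load("s0.npy")
def fit(mod,pts):  # rigid 2D fit
    a=np.array(mod,float);b=np.array(pts)[:,:2];ac=a-a.mean(0);bc=b-b.mean(0)
    th=np.arctan2((ac[:,0]*bc[:,1]-ac[:,1]*bc[:,0]).sum(),(ac*bc).sum())
    Rm=np.array([[np.cos(th),-np.sin(th)],[np.sin(th),np.cos(th)]]);o=b.mean(0)-Rm@a.mean(0)
    return o,th,((a@Rm.T+o)-b)
top=[(273.1,175.2),(393.6,184.5),(389.7,242.5),(269,234.5)]
mod=np.array([(85,130),(85,-106),(-30,-106),(-30,130)])/1e3
o,th,e=fit(mod,onz("top",top,.1));print("block top",o.round(4),th.round(4),(e*1e3).round(1).tolist())
sd=[(404.5,270),(355,287.5),(307.8,224)]
o2,th2,e=fit(mod[1:],onz("side",sd,.1));print("block side",o2.round(4),th2.round(4),(e*1e3).round(1).tolist())
for i,j in((1,0),(2,1),(3,2)):print("deck corner",tri(sd[j],top[i]))
H=onz("top",[(283.3,219.8)],.1)[0];c,q=np.cos(th),np.sin(th)
print("hole",H,"pred",o+np.array([[c,-q],[q,c]])@[0,.103], "hole side px pred",proj("side",H))
tr=[(416.8,258.9),(495.9,262),(494.6,305),(416.2,302.3)]
tm=np.array([(45,82),(45,-82),(-45,-82),(-45,82)])/1e3
o,th,e=fit(tm,onz("top",tr,.03));print("tray top",o.round(4),th.round(4),(e*1e3).round(1).tolist())
print("tray handle",tri((303.6,395.8),(457.9,342.6)), onz("top",[(457.9,342.6)],.062)," pred",o+np.array([[np.cos(th),-np.sin(th)],[np.sin(th),np.cos(th)]])@[-.12,0])
def blob(im,box,name,lo):
    x0,x1,y0,y1=box;m=np.zeros(im.shape[:2],np.uint8);m[y0:y1,x0:x1]=(im[y0:y1,x0:x1].max(2)<lo)
    c=max(cv2.findContours(m,0,2)[0],key=cv2.contourArea);M=cv2.moments(m,True)
    print(name,m.sum(),cv2.minAreaRect(c));return M['m10']/M['m00'],M['m01']/M['m00']
a=blob(s,(420,455,310,345),"s",60);b=blob(t,(455,490,200,222),"t",60);print(a,b,"drift",tri(a,b))
E
python3 m.py
```

```text
block top [ 0.5947 -0.0264] -0.0559 [[-1.4, -0.8], [0.2, 0.5], [-0.0, -0.4], [1.3, 0.7]]
block side [ 0.5904 -0.034 ] -0.0673 [[1.2, -1.6], [-0.8, -2.5], [-0.5, 4.1]]
deck corner (array([ 0.67380993, -0.13773449,  0.09226646]), array([0.00192691]))
deck corner (array([ 0.55853686, -0.13037825,  0.09387997]), array([0.00151944]))
deck corner (array([0.57324599, 0.1046314 , 0.0911405 ]), array([0.00222096]))
hole [0.60001978 0.07726837 0.1       ] pred [0.60043612 0.07644684] hole side px pred [[322.84674702 223.59701739]]
tray top [ 0.4875 -0.2735] -0.0231 [[0.9, 1.3], [0.9, -0.6], [-1.4, -2.8], [-0.4, 2.0]]
tray handle (array([ 0.3681912 , -0.27051443,  0.05694088]), array([0.0017404])) [[ 0.36735757 -0.26889573  0.062     ]]  pred [ 0.36753925 -0.27077116]
s 307 ((435.4864807128906, 330.58111572265625), (12.987520217895508, 26.961435317993164), 9.462322235107422)
t 189 ((472.2000427246094, 211.4000244140625), (11.62755298614502, 17.8885440826416), 63.43495178222656)
(435.52768729641696, 330.77198697068405) (472.1587301587302, 211.08465608465607) drift (array([ 0.62502329, -0.29328929,  0.09065217]), array([0.00067121]))
```

```bash
cat > plan.py <<'E'
import sys
from h import *
def plan(x,y,z,ya,ref=None):
    "TCP goal, ya=angle of tool y axis in world (mod pi); prints slide/turn units"
    s=env.get_state();p=s["ee_pos"];Rc=R.from_quat(s["eef_rot"])
    best=None
    for k in(0,np.pi):
        a=ya+k;Y=np.array([np.cos(a),np.sin(a),0]);Z=np.array([0,0,-1.]);X=np.cross(Y,Z)
        rv=(Rc.inv()*R.from_matrix(np.c_[X,Y,Z])).as_rotvec()
        if best is None or np.linalg.norm(rv)<np.linalg.norm(best):best=rv
    print("t%.1f"%s["t"],"at",p.round(4),"slide",(Rc.inv().apply(np.array([x,y,z])-p)/.04).round(3).tolist(),"turn",(np.degrees(best)/6).round(2).tolist(),"q6 %.2f"%s["joints"][5],"F",s["force"].round(1),"w%.2f"%s["width"])
if __name__=="__main__":
    for a in sys.argv[1:]:plan(*map(float,a.split(",")))
E
python3 plan.py .3675,-.270,.30,-.023
python3 - <<'E'
from h import *
P=onz("side",[(429.7,319.3),(436.2,315.4),(444.5,320.4)],.12);d=np.diff(P,axis=0)*1e3
print(P.round(4),np.hypot(d[:,0],d[:,1]),np.degrees(np.arctan2(d[:,1],d[:,0])))
print("drift top-view",onz("top",[(472.16,211.08)],.095),"side",onz("side",[(435.53,330.77)],.095))
for n,z in(("top",.1),):print(onz(n,[(334.5,233)],.124)) # lip rough
E
```

```text
t0.2 at [0.2206 0.4762 0.4039] slide [-11.175, -15.38, 2.62] turn [-0.01, 0.01, 11.08] q6 1.44 F [-0.5  0.2 -1.1] w1.00
[[ 0.6144 -0.2857  0.12  ]
 [ 0.6301 -0.2843  0.12  ]
 [ 0.6351 -0.3007  0.12  ]] [15.67697509 17.11298363] [  4.96632471 -73.00875307]
drift top-view [[ 0.62388693 -0.29190367  0.095     ]] side [[ 0.62271574 -0.29604027  0.095     ]]
[[ 0.57273369 -0.02240206  0.124     ]]
```

Emit:
step_arm:
  moves:
    - {"slide": [-11.18,-15.38,2.6],"turn": [0,0,11.1],"fingers": -1}
    - {"slide": [-11.18,-15.38,2.6],"turn": [0,0,11.1],"fingers": -1}
    - {"slide": [-11.18,-15.38,2.6],"turn": [0,0,11.1],"fingers": -1}
    - {"slide": [-11.18,-15.38,2.6],"turn": [0,0,11.1],"fingers": -1}
    - {"slide": [-11.18,-15.38,2.6],"turn": [0,0,11.1],"fingers": -1}
    - {"slide": [-11.18,-15.38,2.6],"turn": [0,0,11.1],"fingers": -1}
    - {"slide": [-11.18,-15.38,2.6],"turn": [0,0,11.1],"fingers": -1}
    - {"slide": [-11.18,-15.38,2.6],"turn": [0,0,11.1],"fingers": -1}

```text
t: 0.87
ee_pos: [0.2842, 0.1507, 0.3592]
eef_rot: [0.659, 0.752, 0.0, 0.0]
force: [0.4, -0.1, -0.5]
width: 1.0
grasp_force: 0.0
```

```bash
python3 plan.py .3675,-.270,.30,-.023
```

```text
t0.9 at [0.2842 0.1507 0.3592] slide [-10.701, 0.677, 1.48] turn [0.01, -0.0, 1.48] q6 1.72 F [ 0.4 -0.1 -0.5] w1.00
```

Emit:
step_arm:
  moves:
    - {"slide": [-10.7,0.68,1.48],"turn": [0,0,1.48],"fingers": -1}
    - {"slide": [-10.7,0.68,1.48],"turn": [0,0,1.48],"fingers": -1}
    - {"slide": [-10.7,0.68,1.48],"turn": [0,0,1.48],"fingers": -1}
    - {"slide": [-10.7,0.68,1.48],"turn": [0,0,1.48],"fingers": -1}
    - {"slide": [-10.7,0.68,1.48],"turn": [0,0,1.48],"fingers": -1}
    - {"slide": [-10.7,0.68,1.48],"turn": [0,0,1.48],"fingers": -1}
    - {"slide": [-10.7,0.68,1.48],"turn": [0,0,1.48],"fingers": -1}
    - {"slide": [-10.7,0.68,1.48],"turn": [0,0,1.48],"fingers": -1}

```text
t: 1.53
ee_pos: [0.3499, -0.1735, 0.3137]
eef_rot: [0.714, 0.7, 0.0, 0.0]
force: [1.8, 0.8, 0.4]
width: 0.996
grasp_force: 0.0
```

Emit:
step_arm:
  moves:
    - {"slide": [-2.8,0,0],"turn": [0,0,0],"fingers": -1}
    - {"slide": [-2.8,0,0],"turn": [0,0,0],"fingers": -1}
    - {"slide": [-2.8,0,0],"turn": [0,0,0],"fingers": -1}
    - {"slide": [-2.8,0,0],"turn": [0,0,0],"fingers": -1}

```text
t: 1.87
ee_pos: [0.3479, -0.2879, 0.3134]
eef_rot: [0.715, 0.699, -0.001, 0.001]
force: [-0.3, -0.4, 0.1]
width: 0.998
grasp_force: 0.0
```

```bash
python3 plan.py .3675,-.270,.208,-.023
python3 - <<'E'
from h import *
t=env.read_camera("top");s=env.read_camera("side");np.save("t1.npy",t);np.save("s1.npy",s)
p=env.get_state()["ee_pos"]
print(proj("top",[p-[0,0,.173]]),proj("side",[p-[0,0,.173]]))
a=crop(t,400,510,230,390,3.6);b=crop(s,250,370,330,450,3.2)
o=np.zeros((580,800,3),np.uint8);o[:a.shape[0],:a.shape[1]]=a;o[:b.shape[0],400:400+b.shape[1]]=b;cv2.imwrite("pics/d.png",o)
E
```

```text
t1.9 at [ 0.3479 -0.2879  0.3134] slide [0.466, 0.481, 2.634] turn [-0.0, 0.03, -0.01] q6 0.76 F [-0.3 -0.4  0.1] w1.00
[[476.39032205 356.46734842]] [[292.1732952  377.18626823]]
```

View pics/d.png

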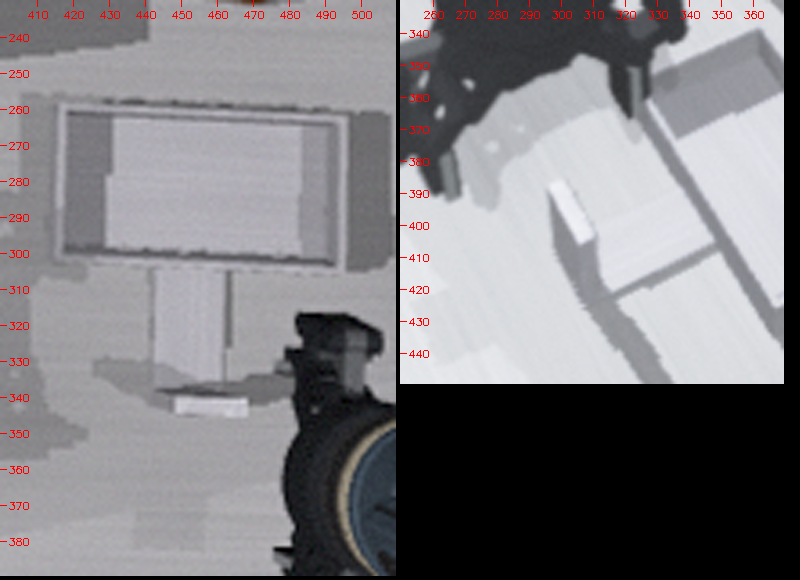

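The handle's top edge is at about (458,342.7) in the top view and (303.6,395.8) in the side view, unchanged since the first look. The gripper overshot in −y. I'll correct that and go down to grasp.

Emit:
step_arm:
  moves:
    - {"slide": [0.46,0.5,0.3],"turn": [0,0,0],"fingers": -1}
    - {"slide": [0.46,0.5,1.2],"turn": [0,0,0],"fingers": -1}
    - {"slide": [0.46,0.5,2.0],"turn": [0,0,0],"fingers": -1}
    - {"slide": [0.46,0.5,2.8],"turn": [0,0,0],"fingers": -1}
    - {"slide": [0.46,0.5,2.8],"turn": [0,0,0],"fingers": -1}
    - {"slide": [0.46,0.5,2.8],"turn": [0,0,0],"fingers": 1}
    - {"slide": [0.46,0.5,2.8],"turn": [0,0,0],"fingers": 1}
    - {"slide": [0.46,0.5,2.8],"turn": [0,0,0],"fingers": 1}
  grip_force: 50

```text
t: 2.63
ee_pos: [0.3698, -0.2658, 0.2049]
eef_rot: [0.713, 0.701, 0.0, 0.003]
force: [-0.2, 0.5, 0.5]
width: 0.604
grasp_force: 0.0
```

Emit:
step_arm:
  moves:
    - {"slide": [0,0,0],"turn": [0,0,0],"fingers": 1}
    - {"slide": [0,0,0],"turn": [0,0,0],"fingers": 1}
    - {"slide": [0,0,0],"turn": [0,0,0],"fingers": 1}
    - {"slide": [0,0,0],"turn": [0,0,0],"fingers": 1}
    - {"slide": [0,0,0],"turn": [0,0,0],"fingers": 1}
    - {"slide": [0,0,0],"turn": [0,0,0],"fingers": 1}

```text
t: 3.13
ee_pos: [0.3689, -0.2659, 0.2035]
eef_rot: [0.714, 0.701, -0.0, 0.001]
force: [-2.1, -0.5, 6.8]
width: 0.11
grasp_force: 50.0
```

```bash
python3 plan.py .475,-.25,.26,-.05
python3 - <<'E'
from h import *
t=env.read_camera("top");cv2.imwrite("pics/e.png",crop(t,400,510,230,390,3.6))
E
```

```text
t3.1 at [ 0.3689 -0.2659  0.2035] slide [0.442, 2.645, -1.411] turn [0.01, 0.02, 0.3] q6 0.82 F [-2.1 -0.5  6.8] w0.11
```

Emit:
step_arm:
  moves:
    - {"slide": [0,0,-0.1],"turn": [0,0,0],"fingers": 1}
    - {"slide": [0,0,-0.3],"turn": [0,0,0],"fingers": 1}
    - {"slide": [0,0,-0.3],"turn": [0,0,0],"fingers": 1}
  grip_force: 100

```text
t: 3.43
ee_pos: [0.3687, -0.2652, 0.2145]
eef_rot: [0.713, 0.701, 0.0, 0.0]
force: [0.5, -0.5, -3.0]
width: 0.101
grasp_force: 97.5
```

```bash
python3 plan.py .36,-.0093,.2155,-.056;python3 - <<'E'
from h import *
t=env.read_camera("top");s=env.read_camera("side")
a=crop(t,400,510,230,390,3.6);b=crop(s,250,420,310,450,2.3)
o=np.zeros((580,800,3),np.uint8);o[:a.shape[0],:a.shape[1]]=a;o[:b.shape[0],400:400+b.shape[1]]=b[:,:400];cv2.imwrite("pics/e.png",o)
E
```

```text
t3.4 at [ 0.3687 -0.2652  0.2145] slide [6.393, -0.332, -0.024] turn [0.0, -0.0, 0.36] q6 0.82 F [ 0.5 -0.5 -3. ] w0.10
```

View pics/e.png

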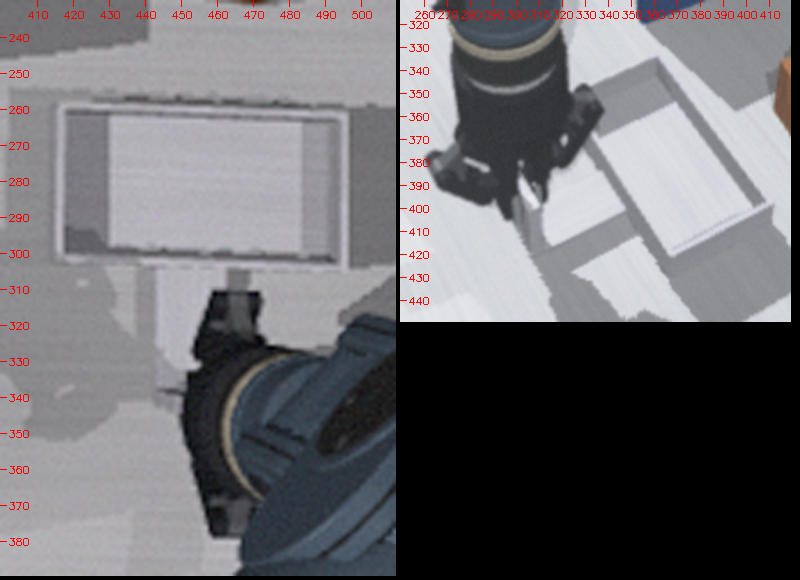

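The tray hangs level from the gripper. Its rim midpoint is near (455.8,281.5) in the top view, and the pads grip slightly to the +y side of the plate's middle.

Run:
```python
from h import *
from m import fit,tm
px=np.array([(58,104),(348,112),(347,270),(57,263)])/3.6+[399.5,229.5]
P=onz("top",px,.0405);o,th,e=fit(tm,P);print(o,th,(e*1e3).round(1).tolist())
c,s=np.cos(th),np.sin(th);d=np.array([.3687,-.2652])-o
for a in(th,-.02):
    c,s=np.cos(a),np.sin(a);print("tcp in tray frame",c*d[0]+s*d[1],-s*d[0]+c*d[1])
```

```text
block top [ 0.5947 -0.0264] -0.0559 [[-1.4, -0.8], [0.2, 0.5], [-0.0, -0.4], [1.3, 0.7]]
block side [ 0.5904 -0.034 ] -0.0673 [[1.2, -1.6], [-0.8, -2.5], [-0.5, 4.1]]
deck corner (array([ 0.67380993, -0.13773449,  0.09226646]), array([0.00192691]))
deck corner (array([ 0.55853686, -0.13037825,  0.09387997]), array([0.00151944]))
deck corner (array([0.57324599, 0.1046314 , 0.0911405 ]), array([0.00222096]))
hole [0.60001978 0.07726837 0.1       ] pred [0.60043612 0.07644684] hole side px pred [[322.84674702 223.59701739]]
tray top [ 0.4875 -0.2735] -0.0231 [[0.9, 1.3], [0.9, -0.6], [-1.4, -2.8], [-0.4, 2.0]]
tray handle (array([ 0.3681912 , -0.27051443,  0.05694088]), array([0.0017404])) [[ 0.36735757 -0.26889573  0.062     ]]  pred [ 0.36753925 -0.27077116]
s 307 ((435.4864807128906, 330.58111572265625), (12.987520217895508, 26.961435317993164), 9.462322235107422)
t 189 ((472.2000427246094, 211.4000244140625), (11.62755298614502, 17.8885440826416), 63.43495178222656)
(435.52768729641696, 330.77198697068405) (472.1587301587302, 211.08465608465607) drift (array([ 0.62502329, -0.29328929,  0.09065217]), array([0.00067121]))
[ 0.48815967 -0.27088522] -0.01109068083200414 [[0.4, 0.4], [0.5, 0.1], [-0.8, -1.2], [-0.1, 0.6]]
tcp in tray frame -0.11951537969038131 0.004360013075658832
tcp in tray frame -0.11954948063145741 0.0032950534600696734
```

Emit:
step_arm:
  moves:
    - {"slide": [0.6,-0.33,0],"turn": [0,0,0.1],"fingers": 1}
    - {"slide": [1.6,-0.33,0],"turn": [0,0,0.36],"fingers": 1}
    - {"slide": [2.5,-0.33,0],"turn": [0,0,0.36],"fingers": 1}
    - {"slide": [3.5,-0.33,0],"turn": [0,0,0.36],"fingers": 1}
    - {"slide": [4.5,-0.33,0],"turn": [0,0,0.36],"fingers": 1}
    - {"slide": [5.4,-0.33,0],"turn": [0,0,0.36],"fingers": 1}
    - {"slide": [6.1,-0.33,0],"turn": [0,0,0.36],"fingers": 1}
    - {"slide": [6.4,-0.33,0],"turn": [0,0,0.36],"fingers": 1}

```text
t: 4.2
ee_pos: [0.3589, -0.0058, 0.213]
eef_rot: [0.725, 0.689, 0.0, -0.002]
force: [-0.8, 0.1, -3.2]
width: 0.102
grasp_force: 98.1
```

```bash
python3 plan.py .4755,-.015,.2155,-.056
```

```text
t4.2 at [ 0.3589 -0.0058  0.213 ] slide [-0.078, 2.923, -0.068] turn [-0.02, -0.03, 0.04] q6 1.42 F [-0.8  0.1 -3.2] w0.10
```

Emit:
step_arm:
  moves:
    - {"slide": [-0.06,0.5,0],"turn": [0,0,0],"fingers": 1}
    - {"slide": [-0.06,1.1,0],"turn": [0,0,0],"fingers": 1}
    - {"slide": [-0.06,1.7,0],"turn": [0,0,0],"fingers": 1}
    - {"slide": [-0.06,2.3,0],"turn": [0,0,0],"fingers": 1}
    - {"slide": [-0.06,2.7,0],"turn": [0,0,0],"fingers": 1}
    - {"slide": [-0.06,2.92,0],"turn": [0,0,0],"fingers": 1}
    - {"slide": [-0.06,2.92,0],"turn": [0,0,0],"fingers": 1}
    - {"slide": [-0.06,2.92,0],"turn": [0,0,0],"fingers": 1}

```text
t: 4.87
ee_pos: [0.4758, -0.0177, 0.2132]
eef_rot: [0.726, 0.687, -0.001, -0.001]
force: [-0.4, 0.8, -3.7]
width: 0.097
grasp_force: 98.3
```

```bash
python3 plan.py .4753,-.0159,.2035,-.056
```

```text
t4.9 at [ 0.4758 -0.0177  0.2132] slide [0.045, -0.014, 0.243] turn [-0.03, -0.0, 0.0] q6 1.45 F [-0.4  0.8 -3.7] w0.10
```

Emit:
step_arm:
  moves:
    - {"slide": [0.04,-0.01,0.1],"turn": [0,0,0],"fingers": 1}
    - {"slide": [0.04,-0.01,0.2],"turn": [0,0,0],"fingers": 1}
    - {"slide": [0.04,-0.01,0.24],"turn": [0,0,0],"fingers": 1}
    - {"slide": [0.04,-0.01,0.24],"turn": [0,0,0],"fingers": 0.5}
    - {"slide": [0.04,-0.01,0.24],"turn": [0,0,0],"fingers": 0.3}
    - {"slide": [0.04,-0.01,0.24],"turn": [0,0,0],"fingers": 0.3}
    - {"slide": [0.04,-0.01,0.24],"turn": [0,0,0],"fingers": 0.3}

```text
t: 5.45
ee_pos: [0.4767, -0.0164, 0.2052]
eef_rot: [0.727, 0.687, 0.001, 0.001]
force: [-0.3, 0.5, 0.7]
width: 0.351
grasp_force: 0.0
```

Emit:
step_arm:
  moves:
    - {"slide": [0,0,-0.5],"turn": [0,0,0],"fingers": 0.3}
    - {"slide": [0,0,-1.3],"turn": [0,0,0],"fingers": 0.3}
    - {"slide": [0,0,-2.2],"turn": [0,0,0],"fingers": 0.3}
    - {"slide": [0,0,-3.0],"turn": [0,0,0],"fingers": 0}
    - {"slide": [0,0,-3.5],"turn": [0,0,0],"fingers": 0}
    - {"slide": [0,0,-3.5],"turn": [0,0,0],"fingers": 0}

```text
t: 5.95
ee_pos: [0.478, -0.0166, 0.3511]
eef_rot: [0.727, 0.687, 0.004, 0.005]
force: [0.7, -0.2, -0.3]
width: 0.501
grasp_force: 0.0
```

```bash
for a in 0 0.19 ; do python3 plan.py .624,-.292,.34,$a; done
```

```text
t6.0 at [ 0.478  -0.0166  0.3511] slide [-6.671, 4.025, 0.335] turn [0.11, 0.02, -0.53] q6 1.45 F [ 0.7 -0.2 -0.3] w0.50
t6.0 at [ 0.478  -0.0166  0.3511] slide [-6.671, 4.025, 0.335] turn [0.11, 0.03, -2.35] q6 1.45 F [ 0.7 -0.2 -0.3] w0.50
```

Emit:
step_arm:
  moves:
    - {"slide": [-6.67,4.02,0.3],"turn": [0.11,0,-2.35],"fingers": -0.6}
    - {"slide": [-6.67,4.02,0.3],"turn": [0.11,0,-2.35],"fingers": -0.6}
    - {"slide": [-6.67,4.02,0.3],"turn": [0.11,0,-2.35],"fingers": -0.6}
    - {"slide": [-6.67,4.02,0.3],"turn": [0.11,0,-2.35],"fingers": -0.6}
    - {"slide": [-6.67,4.02,0.3],"turn": [0.11,0,-2.35],"fingers": -0.6}
    - {"slide": [-6.67,4.02,0.3],"turn": [0.11,0,-2.35],"fingers": -0.6}
    - {"slide": [-6.67,4.02,0.3],"turn": [0.11,0,-2.35],"fingers": -0.6}
    - {"slide": [-6.67,4.02,0.3],"turn": [0.11,0,-2.35],"fingers": -0.6}

```text
t: 6.62
ee_pos: [0.6228, -0.2959, 0.33]
eef_rot: [0.638, 0.77, -0.005, -0.004]
force: [-1.0, 0.4, -0.3]
width: 0.796
grasp_force: 0.0
```

Emit:
step_arm:
  moves:
    - {"slide": [0,0,0],"turn": [0,0,0],"fingers": -0.6}
    - {"slide": [0,0,0],"turn": [0,0,0],"fingers": -0.6}

```text
t: 6.78
ee_pos: [0.6219, -0.293, 0.3301]
eef_rot: [0.637, 0.77, -0.004, -0.006]
force: [-1.1, 0.2, 0.1]
width: 0.799
grasp_force: 0.0
```

```bash
python3 plan.py .624,-.292,.253,.19;python3 - <<'E'
from h import *
t=env.read_camera("top");s=env.read_camera("side");np.save("t2.npy",t);np.save("s2.npy",s)
a=crop(s,300,460,190,350,2.5);b=crop(t,370,520,170,370,2.6)
o=np.zeros((580,800,3),np.uint8);o[:a.shape[0],:a.shape[1]]=a;o[:b.shape[0],400:400+b.shape[1]]=b
cv2.imwrite("pics/f.png",o)
E
```

```text
t6.8 at [ 0.6219 -0.293   0.3301] slide [0.007, 0.081, 1.927] turn [-0.13, -0.03, -0.01] q6 0.85 F [-1.1  0.2  0.1] w0.80
```

View pics/f.png

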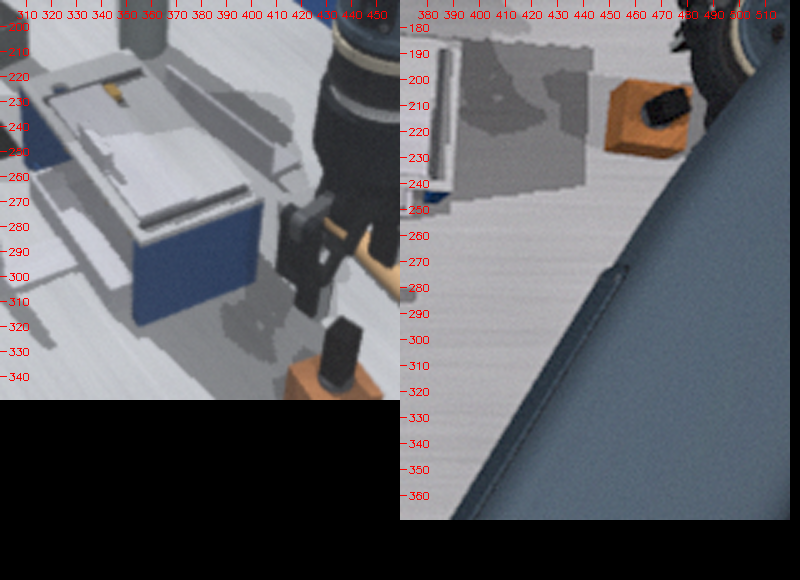

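The −x finger is at about column 423 in the side view, left of the drift handle at (436,330). That fits with the gripper being centred above the handle, so I'll descend and grasp.

Emit:
step_arm:
  moves:
    - {"slide": [0.01,0.06,0.4],"turn": [-0.13,0,0],"fingers": -0.6}
    - {"slide": [0.01,0.06,1.0],"turn": [-0.13,0,0],"fingers": -0.6}
    - {"slide": [0.01,0.06,1.6],"turn": [-0.13,0,0],"fingers": -0.6}
    - {"slide": [0.01,0.06,1.93],"turn": [-0.13,0,0],"fingers": -0.6}
    - {"slide": [0.01,0.06,1.93],"turn": [-0.13,0,0],"fingers": -0.6}
    - {"slide": [0.01,0.06,1.93],"turn": [-0.13,0,0],"fingers": -0.6}
  grip_force: 40

```text
t: 7.38
ee_pos: [0.6228, -0.2891, 0.2548]
eef_rot: [0.636, 0.772, 0.001, -0.001]
force: [-0.0, -1.1, 0.8]
width: 0.801
grasp_force: 0.0
```

```bash
python3 plan.py .624,-.292,.253,.19
```

```text
t7.4 at [ 0.6228 -0.2891  0.2548] slide [-0.077, 0.017, 0.045] turn [0.01, -0.03, 0.02] q6 0.85 F [-0.  -1.1  0.8] w0.80
```

Emit:
step_arm:
  moves:
    - {"slide": [-0.07,0,0.03],"turn": [0,0,0],"fingers": -0.6}
    - {"slide": [-0.07,0,0.03],"turn": [0,0,0],"fingers": 0.3}
    - {"slide": [-0.07,0,0.03],"turn": [0,0,0],"fingers": 1}
    - {"slide": [-0.07,0,0.03],"turn": [0,0,0],"fingers": 1}
    - {"slide": [-0.07,0,0.03],"turn": [0,0,0],"fingers": 1}
    - {"slide": [-0.07,0,0.03],"turn": [0,0,0],"fingers": 1}
    - {"slide": [-0.07,0,0.03],"turn": [0,0,0],"fingers": 1}
    - {"slide": [-0.07,0,0.03],"turn": [0,0,0],"fingers": 1}

```text
t: 8.05
ee_pos: [0.6242, -0.2938, 0.2551]
eef_rot: [0.637, 0.771, 0.001, 0.001]
force: [-1.2, -0.4, 4.4]
width: 0.238
grasp_force: 38.4
```

Emit:
step_arm:
  moves:
    - {"slide": [0,0,0],"turn": [0,0,0],"fingers": 1}
    - {"slide": [0,0,0],"turn": [0,0,0],"fingers": 1}
    - {"slide": [0,0,0],"turn": [0,0,0],"fingers": 1}
  grip_force: 80

```text
t: 8.3
ee_pos: [0.6241, -0.2938, 0.2552]
eef_rot: [0.637, 0.771, 0.001, 0.001]
force: [-0.1, 1.2, 6.1]
width: 0.232
grasp_force: 76.2
```

```bash
python3 plan.py .624,-.292,.253,.19; python3 -c "
from h import *;print(env.get_state()['ft_torque'])"
```

```text
t8.3 at [ 0.6241 -0.2938  0.2552] slide [0.044, 0.004, 0.056] turn [0.04, -0.0, 0.0] q6 0.84 F [-0.1  1.2  6.1] w0.23
[0.00325189 0.11884749 0.00162515]
```

Emit:
step_arm:
  moves:
    - {"slide": [0,0,-0.6],"turn": [0,0,0],"fingers": 1}
    - {"slide": [0,0,-1.3],"turn": [0,0,0],"fingers": 1}
    - {"slide": [0,0,-2.0],"turn": [0,0,0],"fingers": 1}
    - {"slide": [0,0,-2.8],"turn": [0,0,0],"fingers": 1}
    - {"slide": [0,0,-3.5],"turn": [0,0,0],"fingers": 1}
    - {"slide": [0,0,-3.65],"turn": [0,0,0],"fingers": 1}
    - {"slide": [0,0,-3.65],"turn": [0,0,0],"fingers": 1}
  grip_force: 100

```text
t: 8.88
ee_pos: [0.624, -0.2941, 0.4021]
eef_rot: [0.637, 0.771, 0.002, 0.002]
force: [0.2, -0.4, -2.0]
width: 0.223
grasp_force: 96.8
```

```bash
python3 plan.py .6002,.0769,.401,.19
```

```text
t8.9 at [ 0.624  -0.2941  0.4021] slide [9.22, 1.17, 0.019] turn [0.05, 0.02, 0.0] q6 0.84 F [ 0.2 -0.4 -2. ] w0.22
```

Emit:
step_arm:
  moves:
    - {"slide": [0.6,0.1,0],"turn": [0.05,0,0],"fingers": 1}
    - {"slide": [1.6,0.3,0],"turn": [0.05,0,0],"fingers": 1}
    - {"slide": [2.6,0.4,0],"turn": [0.05,0,0],"fingers": 1}
    - {"slide": [3.6,0.5,0],"turn": [0.05,0,0],"fingers": 1}
    - {"slide": [4.6,0.6,0],"turn": [0.05,0,0],"fingers": 1}
    - {"slide": [5.6,0.7,0],"turn": [0.05,0,0],"fingers": 1}
    - {"slide": [6.6,0.85,0],"turn": [0.05,0,0],"fingers": 1}
    - {"slide": [7.6,1.0,0],"turn": [0.05,0,0],"fingers": 1}

```text
t: 9.55
ee_pos: [0.6043, 0.0141, 0.3961]
eef_rot: [0.637, 0.771, -0.003, -0.004]
force: [0.9, -0.6, -2.2]
width: 0.221
grasp_force: 96.8
```

Emit:
step_arm:
  moves:
    - {"slide": [0.8,0.09,0],"turn": [0,0,0],"fingers": 1}
    - {"slide": [1.4,0.15,0],"turn": [0,0,0],"fingers": 1}
    - {"slide": [1.62,0.17,0],"turn": [0,0,0],"fingers": 1}
    - {"slide": [1.62,0.17,0],"turn": [0,0,0],"fingers": 1}
    - {"slide": [1.62,0.17,0],"turn": [0,0,0],"fingers": 1}
    - {"slide": [1.62,0.17,0],"turn": [0,0,0],"fingers": 1}

```text
t: 10.05
ee_pos: [0.5998, 0.0759, 0.3989]
eef_rot: [0.637, 0.771, -0.002, -0.002]
force: [0.2, 0.1, -2.0]
width: 0.225
grasp_force: 96.8
```

```bash
python3 plan.py .6002,.0769,.381,.19
python3 - <<'E'
from h import *
t=env.read_camera("top");s=env.read_camera("side");np.save("t3.npy",t);np.save("s3.npy",s)
p=env.get_state()["ee_pos"]
print("tip pred",proj("side",[p-[0,0,.2512]]),proj("top",[p-[0,0,.2512]]))
print("hole pred side",proj("side",[[.6002,.0769,.1]]))
a=crop(s,285,365,170,262,6,5);b=crop(t,255,335,170,260,4);print(a.shape,b.shape)
o=np.zeros((560,800,3),np.uint8);o[:a.shape[0],:a.shape[1]]=a;o[:b.shape[0],480:480+b.shape[1]]=b
cv2.imwrite("pics/g.png",o)
E
```

```text
t10.1 at [0.5998 0.0759 0.3989] slide [0.023, 0.017, 0.447] turn [-0.05, -0.01, -0.01] q6 1.40 F [ 0.2  0.1 -2. ] w0.22
tip pred [[322.62524835 206.602305  ]] [[282.45197848 216.04490049]]
hole pred side [[322.99357484 223.65616522]]
(552, 480, 3) (360, 320, 3)
```

View pics/g.png

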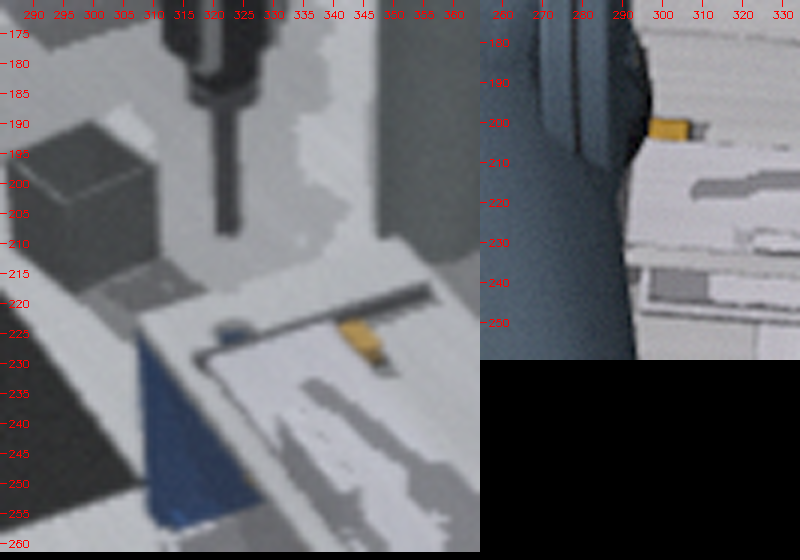

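The drift tip is at about (322.4,207.5) in the side view, within 1 px of the prediction. The hole appears centred near (324,225), slightly right of its prediction, so I'll refine both by intensity centroid.

Run:
```python
from h import *
s=np.load("s3.npy").astype(int).sum(2)/3;s0=np.load("s0.npy").astype(int).sum(2)/3;t0=np.load("t0.npy").astype(int).sum(2)/3
for r in(192,196,200,204,206,207,208,209):
    w=np.clip(120-s[r,312:334],0,None);print(r,round((w*np.arange(312,334)).sum()/w.sum(),2),s[r,318:328].astype(int))
for nm,im in(("s0",s0),("s3",s)):
    A=im[218:231,316:332];print(A.astype(int)) if nm=="s0" else 0
    m=A<np.median(A)-25
    n,l,st,ce=cv2.connectedComponentsWithStats(m.astype(np.uint8));i=l[6,8]
    print(nm,st.tolist(),(ce+[316,218]).tolist())
A=t0[212:229,275:293];m=(A<130).astype(np.uint8);n,l,st,ce=cv2.connectedComponentsWithStats(m);print("top",st.tolist(),(ce+[275,212]).tolist())
p=env.get_state()["ee_pos"]
for pt in[(322.8,224.6),(324,224.9),(324.2,224)]:print(onz("side",[pt],.1))
```

```text
192 322.0 [155 142 101  67  60  65 102 152 157 156]
196 322.23 [158 150 119  72  62  65 103 151 156 159]
200 322.32 [159 150 120  69  64  66  91 138 159 161]
204 322.37 [162 159 139  75  62  66  90 138 157 164]
206 322.46 [157 161 139  73  64  63  79 122 154 160]
207 322.49 [161 159 139  76  63  60  79 124 155 160]
208 322.38 [158 158 139  82  74  71  95 139 158 158]
209 323.0 [159 158 149 131 128 112 127 154 159 158]
[[124 127 134 153 178 181 180 179 179 178 180 179 179 180 179 177]
 [138 150 159 174 179 179 180 179 178 179 180 178 180 182 180 179]
 [170 173 175 178 179 180 178 178 179 180 180 179 179 180 179 181]
 [176 178 179 179 180 178 178 179 180 180 181 180 177 177 181 178]
 [178 176 178 178 177 178 175 175 174 175 176 177 179 177 177 181]
 [179 177 175 177 172 161 151 138 140 148 157 173 178 179 174 174]
 [179 177 175 170 154 123 119 115 116 117 126 151 174 167 147 129]
 [177 178 176 169 143 105  90  87  81  86  99 111 127 114 107 119]
 [176 178 176 175 159 108  76  69  77  80  95 101 117 134 147 171]
 [178 174 174 171 158 118  90  92  96 111 133 145 173 176 177 184]
 [170 149 130 118 112 113 119 134 151 170 174 177 181 182 184 183]
 [161 112  96 107 147 170 175 175 178 180 178 182 181 180 186 184]
 [163 119  85 121 170 181 181 184 182 181 179 179 181 184 183 184]]
s0 [[0, 0, 16, 13, 149], [0, 0, 3, 2, 5], [1, 5, 15, 8, 54]] [[323.71140939597313, 223.40939597315437], [316.8, 218.4], [323.537037037037, 226.14814814814815]]
s3 [[0, 0, 16, 13, 147], [0, 0, 4, 2, 6], [1, 5, 15, 8, 55]] [[323.7551020408163, 223.44897959183675], [317.1666666666667, 218.33333333333334], [323.5090909090909, 226.0909090909091]]
top [[0, 0, 18, 17, 179], [4, 0, 14, 17, 127]] [[281.122905027933, 220.03351955307264], [286.8503937007874, 219.95275590551182]]
[[0.59809742 0.07401588 0.1       ]]
[[0.59990149 0.0716224  0.1       ]]
[[0.60193901 0.07434606 0.1       ]]
```

Emit:
step_arm:
  moves:
    - {"slide": [0,0.01,0.4],"turn": [0,0,0],"fingers": 1}
    - {"slide": [0,0.01,0.8],"turn": [0,0,0],"fingers": 1}
    - {"slide": [0,0.01,1.1],"turn": [0,0,0],"fingers": 1}
    - {"slide": [0,0.01,1.3],"turn": [0,0,0],"fingers": 1}
    - {"slide": [0,0.01,1.42],"turn": [0,0,0],"fingers": 1}
    - {"slide": [0,0.01,1.42],"turn": [0,0,0],"fingers": 1}
    - {"slide": [0,0.01,1.42],"turn": [0,0,0],"fingers": 1}

```text
t: 10.73
ee_pos: [0.6001, 0.0768, 0.344]
eef_rot: [0.637, 0.771, -0.001, -0.001]
force: [-0.1, 0.2, -1.7]
width: 0.225
grasp_force: 96.8
```

```bash
python3 plan.py .6002,.0757,.327,.19
python3 - <<'E'
from h import *
s=env.read_camera("side");np.save("s4.npy",s)
cv2.imwrite("pics/i.png",crop(s,285,365,190,262,8,5))
E
```

```text
t10.7 at [0.6001 0.0768 0.344 ] slide [-0.027, -0.001, 0.425] turn [-0.03, -0.01, -0.0] q6 1.40 F [-0.1  0.2 -1.7] w0.23
```

View pics/i.png

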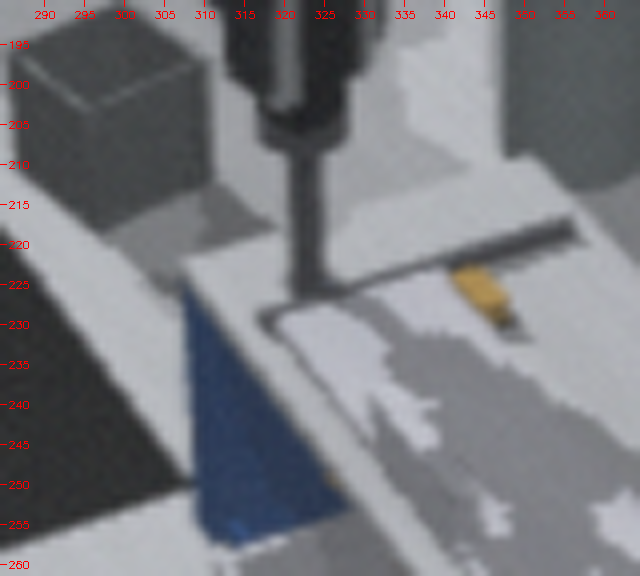

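The tip is inside the hole with no side force. Now I'll press the latch down about 9 mm.

Emit:
step_arm:
  moves:
    - {"slide": [-0.03,0,0.1],"turn": [0,0,0],"fingers": 1}
    - {"slide": [-0.03,0,0.2],"turn": [0,0,0],"fingers": 1}
    - {"slide": [-0.03,0,0.3],"turn": [0,0,0],"fingers": 1}
    - {"slide": [-0.03,0,0.38],"turn": [0,0,0],"fingers": 1}
    - {"slide": [-0.03,0,0.42],"turn": [0,0,0],"fingers": 1}
    - {"slide": [-0.03,0,0.42],"turn": [0,0,0],"fingers": 1}
    - {"slide": [-0.03,0,0.42],"turn": [0,0,0],"fingers": 1}
    - {"slide": [-0.03,0,0.42],"turn": [0,0,0],"fingers": 1}

```text
t: 11.45
ee_pos: [0.6005, 0.0761, 0.3294]
eef_rot: [0.637, 0.771, 0.0, 0.0]
force: [-0.6, -0.7, 5.8]
width: 0.222
grasp_force: 97.5
```

Emit:
step_arm:
  moves:
    - {"slide": [0,0,-0.3],"turn": [0,0,0],"fingers": 1}
    - {"slide": [0,0,-0.8],"turn": [0,0,0],"fingers": 1}
    - {"slide": [0,0,-1.4],"turn": [0,0,0],"fingers": 1}
    - {"slide": [0,0,-1.9],"turn": [0,0,0],"fingers": 1}
    - {"slide": [0,0,-2.0],"turn": [0,0,0],"fingers": 1}
    - {"slide": [0,0,-2.0],"turn": [0,0,0],"fingers": 1}

```text
t: 11.95
ee_pos: [0.6008, 0.0761, 0.4092]
eef_rot: [0.637, 0.771, 0.001, 0.0]
force: [0.4, 0.1, -2.5]
width: 0.22
grasp_force: 96.9
```

```bash
python3 plan.py .5981,.0336,.40,.19
python3 - <<'E'
from h import *
s=env.read_camera("side");np.save("s5.npy",s);t=env.read_camera("top");np.save("t5.npy",t)
a=crop(s,295,415,195,325,4,10);b=crop(t,262,402,168,265,2.2,20)
o=np.zeros((520,800,3),np.uint8);o[:a.shape[0],:a.shape[1]]=a;o[:b.shape[0],490:490+b.shape[1]]=b
cv2.imwrite("pics/j.png",o)
E
```

```text
t11.9 at [0.6008 0.0761 0.4092] slide [-1.032, -0.268, 0.23] turn [0.01, -0.01, 0.0] q6 1.40 F [ 0.4  0.1 -2.5] w0.22
```

View pics/j.png

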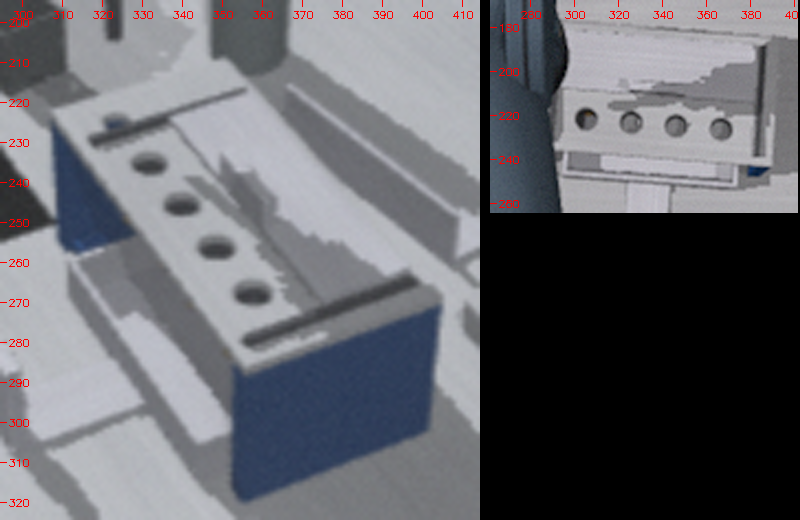

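The shutter has sprung open and all four mouths are clear. In the top view they run from about (305,222) to (366,226), and the tray pan is visible under the block. I'll measure the mouths and the tray.

```bash
sed -i 's/^top=\[/if __name__!="__main__":print=lambda *a:None\ntop=[/' m.py
python3 - <<'E'
import builtins
from h import *
t=np.load("t5.npy").astype(float).mean(2)
P=[];o=np.array([.5947,-.0264]);th=-.056
Rm=np.array([[np.cos(th),-np.sin(th)],[np.sin(th),np.cos(th)]])
for k,y in enumerate((-.06,-.02,.02,.06)):
    w=o+Rm@[0,y];u,v=proj("top",[[*w,.1]])[0];U,V=int(round(u)),int(round(v))
    A=t[V-8:V+9,U-8:U+9];m=(A<145).astype(np.uint8);n,l,st,ce=cv2.connectedComponentsWithStats(m)
    i=1+np.argmin([np.hypot(*(c-8)) for c in ce[1:]]);q=ce[i]+[U-8,V-8]
    c=A[6:11,6:11]
    print(k,"pred",w.round(4),(u.round(1),v.round(1)),"obs",q.round(1),st[i].tolist(),onz("top",[q],.1)[0].round(4),"inner",c.mean().round(0))
# tray
print("front-left,right rim",onz("top",[(295.6,250.2),(375.1,252)],.03).round(4), "expected",(o+Rm@[-.045,.082]).round(4),(o+Rm@[-.045,-.082]).round(4))
cv2.imwrite("pics/k.png",crop(np.load("t5.npy"),290,390,205,275,8))
s=np.load("s5.npy")
E
```

```text
0 pred [ 0.5913 -0.0863] (np.float64(367.2), np.float64(225.5)) obs [367.5 224.8] [3, 0, 14, 14, 108] [ 0.5927 -0.0869  0.1   ] inner 110.0
1 pred [ 0.5936 -0.0464] (np.float64(346.7), np.float64(224.1)) obs [346.2 224.7] [2, 4, 12, 11, 95] [ 0.5923 -0.0454  0.1   ] inner 107.0
2 pred [ 0.5958 -0.0064] (np.float64(326.2), np.float64(222.6)) obs [325.4 221. ] [0, 0, 17, 14, 135] [ 0.5991 -0.0048  0.1   ] inner 115.0
3 pred [0.5981 0.0335] (np.float64(305.7), np.float64(221.2)) obs [305.3 221.7] [2, 4, 11, 11, 94] [0.597  0.0344 0.1   ] inner 76.0
front-left,right rim [[ 0.5474  0.0555  0.03  ]
 [ 0.5463 -0.1082  0.03  ]] expected [0.5544 0.058 ] [ 0.5452 -0.1058]
```

View pics/k.png

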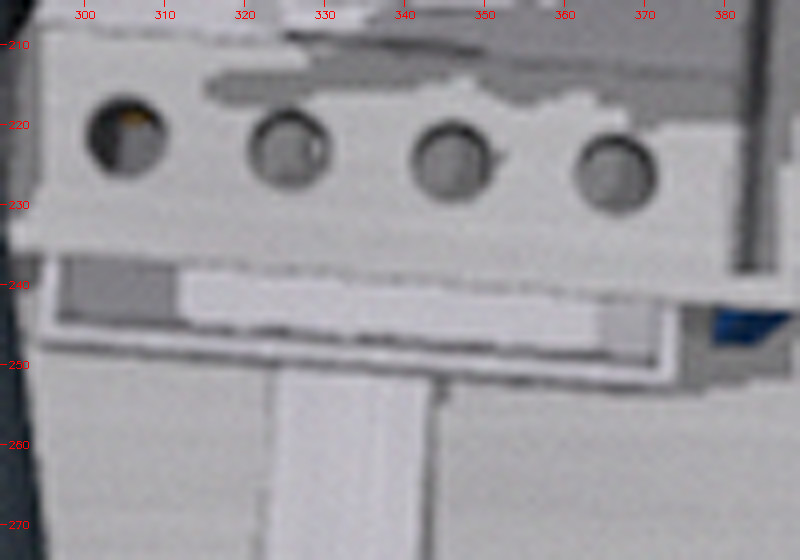

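Mouths from the crop are at (305.3,221.6), (325.6,223.1), (345.9,224.8) and (366.5,226.3). The first (y=+60) shows the brass ball and a dark bore, so it's empty, and the other three show grey slug tops. The tray's front rim runs from (294.8,247.9) to (374.5,252.6), so it's well placed.

```bash
cat > chk.py <<'E'
from h import *
def diff(a="t5.npy"):
    t=env.read_camera("top");d=np.abs(t.astype(int)-np.load(a)).max(2)[243:300,300:376];print("tray diff frac",(d>40).mean().round(3));return t
if __name__=="__main__":diff()
E
python3 - <<'E'
from h import *
from m import fit
px=[(366.5,226.25),(345.9,224.75),(325.6,223.1),(305.25,221.6)]
P=onz("top",px,.1);o,th,e=fit([(0,-.06),(0,-.02),(0,.02),(0,.06)],P);print(P.round(4).tolist(),o.round(4),th.round(4),(e*1e3).round(1).tolist())
print(onz("top",[(294.75,247.9),(374.5,252.6)],.03).round(4))
c,s=np.cos(th),np.sin(th)
for y in(-.06,-.02,.02,.103):print(y,(o+np.array([-s*y,c*y])).round(4))
E
python3 plan.py .5957,-.006,.409,.19 ; python3 chk.py
```

```text
[[0.5899, -0.0849, 0.1], [0.5922, -0.0448, 0.1], [0.5948, -0.0053, 0.1], [0.5972, 0.0344, 0.1]] [ 0.5935 -0.0251] -0.061 [[-0.0, -0.1], [0.1, -0.3], [-0.1, 0.1], [0.0, 0.3]]
[[ 0.5521  0.0573  0.03  ]
 [ 0.545  -0.107   0.03  ]]
-0.06 [ 0.5899 -0.085 ]
-0.02 [ 0.5923 -0.0451]
0.02 [ 0.5948 -0.0052]
0.103 [0.5998 0.0777]
t12.1 at [0.6003 0.0761 0.4058] slide [-1.994, -0.503, -0.082] turn [-0.04, -0.02, 0.0] q6 1.40 F [-0.4 -0.4 -1.1] w0.22
tray diff frac 0.0
```

Emit:
step_arm:
  moves:
    - {"slide": [-0.7,-0.2,0],"turn": [0,0,0],"fingers": 1}
    - {"slide": [-1.5,-0.4,0],"turn": [0,0,0],"fingers": 1}
    - {"slide": [-2.0,-0.52,0],"turn": [0,0,0],"fingers": 1}
    - {"slide": [-2.0,-0.52,0],"turn": [0,0,0],"fingers": 1}
    - {"slide": [-2.0,-0.52,0],"turn": [0,0,0],"fingers": 1}
    - {"slide": [-2.0,-0.52,0],"turn": [0,0,0],"fingers": 1}

```text
t: 12.6
ee_pos: [0.5949, -0.0061, 0.4053]
eef_rot: [0.637, 0.771, -0.001, -0.003]
force: [-0.2, -0.2, -1.1]
width: 0.225
grasp_force: 96.9
```

```bash
python3 plan.py .5950,-.0062,.306,.19
```

```text
t12.6 at [ 0.5949 -0.0061  0.4053] slide [-0.01, 0.016, 2.483] turn [-0.05, -0.03, 0.0] q6 1.26 F [-0.2 -0.2 -1.1] w0.22
```

Now down: fast to just above the slug (tip about 90 mm), then slower through the balls.

Emit:
step_arm:
  moves:
    - {"slide": [0,0,0.7],"turn": [-0.05,0,0],"fingers": 1}
    - {"slide": [0,0,1.3],"turn": [-0.05,0,0],"fingers": 1}
    - {"slide": [0,0,1.6],"turn": [-0.05,0,0],"fingers": 1}
    - {"slide": [0,0,1.8],"turn": [-0.05,0,0],"fingers": 1}
    - {"slide": [0,0,2.0],"turn": [-0.05,0,0],"fingers": 1}
    - {"slide": [0,0,2.2],"turn": [-0.05,0,0],"fingers": 1}
    - {"slide": [0,0,2.35],"turn": [-0.05,0,0],"fingers": 1}
    - {"slide": [0,0,2.5],"turn": [-0.05,0,0],"fingers": 1}

```text
t: 13.27
ee_pos: [0.5952, -0.0063, 0.307]
eef_rot: [0.637, 0.771, 0.002, 0.001]
force: [0.4, 0.3, -1.1]
width: 0.227
grasp_force: 96.8
```

Emit:
step_arm:
  moves:
    - {"slide": [0,0,0.05],"turn": [0,0,0],"fingers": 1}
    - {"slide": [0,0,0.05],"turn": [0,0,0],"fingers": 1}
    - {"slide": [0,0,0.05],"turn": [0,0,0],"fingers": 1}

```text
t: 13.52
ee_pos: [0.5949, -0.0064, 0.305]
eef_rot: [0.637, 0.771, 0.001, 0.0]
force: [0.4, 0.4, -1.8]
width: 0.225
grasp_force: 96.7
```

Emit:
step_arm:
  moves:
    - {"slide": [0,0,-0.6],"turn": [0,0,0],"fingers": 1}
    - {"slide": [0,0,-1.3],"turn": [0,0,0],"fingers": 1}
    - {"slide": [0,0,-2.0],"turn": [0,0,0],"fingers": 1}
    - {"slide": [0,0,-2.5],"turn": [0,0,0],"fingers": 1}
    - {"slide": [0,0,-2.5],"turn": [0,0,0],"fingers": 1}

```text
t: 13.93
ee_pos: [0.5955, -0.0067, 0.412]
eef_rot: [0.637, 0.771, 0.005, 0.005]
force: [1.4, 0.5, -1.2]
width: 0.227
grasp_force: 96.9
```

```bash
python3 plan.py .5925,-.0461,.409,.19
python3 - <<'E'
from chk import *
t=diff();np.save("t6.npy",t)
print([t[int(v)-2:int(v)+3,int(u)-2:int(u)+3].mean().round(0) for u,v in((305.3,221.6),(325.6,223.1),(345.9,224.8),(366.5,226.3))])
s=env.read_camera("side")
a=crop(s,295,415,195,325,4,10);b=crop(t,290,390,205,275,3)
o=np.zeros((520,800,3),np.uint8);o[:a.shape[0],:a.shape[1]]=a;o[:b.shape[0],490:490+b.shape[1]]=b
cv2.imwrite("pics/l.png",o)
E
```

```text
t13.9 at [ 0.5955 -0.0067  0.412 ] slide [-0.952, -0.261, 0.074] turn [0.13, 0.02, 0.0] q6 1.26 F [ 1.4  0.5 -1.2] w0.23
tray diff frac 0.777
[np.float64(103.0), np.float64(103.0), np.float64(80.0), np.float64(114.0)]
```

View pics/l.png

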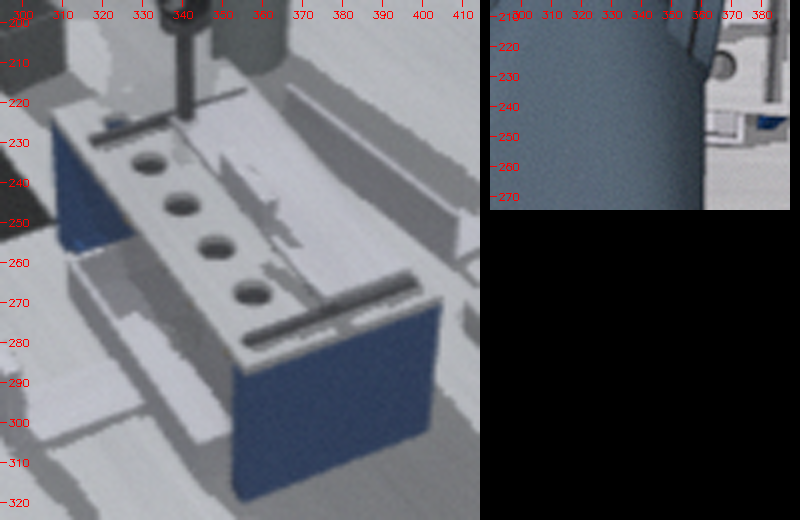

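The arm hides the tray in the top view now. The side view shows the pan and strip unchanged, so I'll continue with tube 1 and then tube 0.

Emit:
step_arm:
  moves:
    - {"slide": [-0.5,-0.12,0],"turn": [0.04,0,0],"fingers": 1}
    - {"slide": [-0.95,-0.26,0],"turn": [0.04,0,0],"fingers": 1}
    - {"slide": [-0.95,-0.26,0],"turn": [0.04,0,0],"fingers": 1}
    - {"slide": [-0.95,-0.26,0],"turn": [0.04,0,0],"fingers": 1}
    - {"slide": [-0.95,-0.26,0],"turn": [0.04,0,0],"fingers": 1}
    - {"slide": [-0.95,-0.26,0],"turn": [0.04,0,0],"fingers": 1}

```text
t: 14.53
ee_pos: [0.5915, -0.0453, 0.4037]
eef_rot: [0.636, 0.771, -0.001, -0.002]
force: [-0.2, 0.5, -1.8]
width: 0.222
grasp_force: 96.9
```

```bash
python3 plan.py .5925,-.0461,.305,.19
cat > sd.py <<'E'
from h import *
s=env.read_camera("side");d=np.abs(s.astype(int)-np.load("s5.npy")).max(2)[262:305,300:345];print("side tray diff",(d>40).mean().round(3))
E
python3 sd.py
```

```text
t14.5 at [ 0.5915 -0.0453  0.4037] slide [-0.031, 0.031, 2.467] turn [-0.03, -0.02, 0.01] q6 1.19 F [-0.2  0.5 -1.8] w0.22
side tray diff 0.002
```

Emit:
step_arm:
  moves:
    - {"slide": [-0.03,0.03,0.7],"turn": [0,0,0],"fingers": 1}
    - {"slide": [-0.03,0.03,1.3],"turn": [0,0,0],"fingers": 1}
    - {"slide": [-0.03,0.03,1.6],"turn": [0,0,0],"fingers": 1}
    - {"slide": [-0.03,0.03,1.8],"turn": [0,0,0],"fingers": 1}
    - {"slide": [-0.03,0.03,2.0],"turn": [0,0,0],"fingers": 1}
    - {"slide": [-0.03,0.03,2.2],"turn": [0,0,0],"fingers": 1}
    - {"slide": [-0.03,0.03,2.35],"turn": [0,0,0],"fingers": 1}
    - {"slide": [-0.03,0.03,2.5],"turn": [0,0,0],"fingers": 1}

```text
t: 15.25
ee_pos: [0.5931, -0.0467, 0.305]
eef_rot: [0.637, 0.771, 0.0, -0.001]
force: [-0.3, -0.1, -1.7]
width: 0.226
grasp_force: 96.9
```

Emit:
step_arm:
  moves:
    - {"slide": [0,0,0.04],"turn": [0,0,0],"fingers": 1}
    - {"slide": [0,0,0.04],"turn": [0,0,0],"fingers": 1}
    - {"slide": [0,0,0.04],"turn": [0,0,0],"fingers": 1}

```text
t: 15.5
ee_pos: [0.5929, -0.0467, 0.3034]
eef_rot: [0.637, 0.771, -0.0, -0.001]
force: [-0.1, 0.1, -1.4]
width: 0.222
grasp_force: 96.8
```

Emit:
step_arm:
  moves:
    - {"slide": [0,0,-0.6],"turn": [0,0,0],"fingers": 1}
    - {"slide": [0,0,-1.3],"turn": [0,0,0],"fingers": 1}
    - {"slide": [0,0,-2.0],"turn": [0,0,0],"fingers": 1}
    - {"slide": [0,0,-2.5],"turn": [0,0,0],"fingers": 1}
    - {"slide": [-0.5,-0.13,-2.5],"turn": [0,0,0],"fingers": 1}
    - {"slide": [-0.98,-0.25,-2.5],"turn": [0,0,0],"fingers": 1}
    - {"slide": [-0.98,-0.25,-2.5],"turn": [0,0,0],"fingers": 1}
    - {"slide": [-0.98,-0.25,-2.5],"turn": [0,0,0],"fingers": 1}

```text
t: 16.17
ee_pos: [0.5906, -0.088, 0.4039]
eef_rot: [0.637, 0.771, 0.0, -0.001]
force: [-0.8, -0.2, -1.5]
width: 0.221
grasp_force: 96.9
```

```bash
python3 plan.py .5901,-.086,.305,.19;python3 sd.py
```

```text
t16.2 at [ 0.5906 -0.088   0.4039] slide [0.049, -0.002, 2.472] turn [-0.01, -0.01, -0.01] q6 1.12 F [-0.8 -0.2 -1.5] w0.22
side tray diff 0.003
```

Emit:
step_arm:
  moves:
    - {"slide": [0.04,0,0.7],"turn": [0,0,0],"fingers": 1}
    - {"slide": [0.04,0,1.3],"turn": [0,0,0],"fingers": 1}
    - {"slide": [0.04,0,1.6],"turn": [0,0,0],"fingers": 1}
    - {"slide": [0.04,0,1.8],"turn": [0,0,0],"fingers": 1}
    - {"slide": [0.04,0,2.0],"turn": [0,0,0],"fingers": 1}
    - {"slide": [0.04,0,2.2],"turn": [0,0,0],"fingers": 1}
    - {"slide": [0.04,0,2.35],"turn": [0,0,0],"fingers": 1}
    - {"slide": [0.04,0,2.5],"turn": [0,0,0],"fingers": 1}

```text
t: 16.88
ee_pos: [0.5904, -0.0855, 0.3033]
eef_rot: [0.637, 0.771, 0.0, -0.001]
force: [-0.0, -0.0, -2.0]
width: 0.224
grasp_force: 96.8
```

Emit:
step_arm:
  moves:
    - {"slide": [0,0,0.04],"turn": [0,0,0],"fingers": 1}
    - {"slide": [0,0,0.04],"turn": [0,0,0],"fingers": 1}
    - {"slide": [0,0,0.04],"turn": [0,0,0],"fingers": 1}

```text
t: 17.13
ee_pos: [0.5902, -0.0855, 0.3018]
eef_rot: [0.637, 0.771, -0.0, -0.001]
force: [0.2, -0.9, -0.7]
width: 0.221
grasp_force: 96.8
```

Emit:
step_arm:
  moves:
    - {"slide": [0,0,-0.6],"turn": [0,0,0],"fingers": 1}
    - {"slide": [0,0,-1.3],"turn": [0,0,0],"fingers": 1}
    - {"slide": [0,0,-2.0],"turn": [0,0,0],"fingers": 1}
    - {"slide": [0,0,-2.5],"turn": [0,0,0],"fingers": 1}
    - {"slide": [-0.6,0,-2.5],"turn": [0,0,0],"fingers": 1}
    - {"slide": [-1.5,0,-2.5],"turn": [0,0,0],"fingers": 1}
    - {"slide": [-2.3,0,-2.5],"turn": [0,0,0],"fingers": 1}
    - {"slide": [-3.0,0,-2.5],"turn": [0,0,0],"fingers": 1}

```text
t: 17.8
ee_pos: [0.6133, -0.2051, 0.4026]
eef_rot: [0.637, 0.771, -0.0, 0.0]
force: [0.3, 0.2, -1.0]
width: 0.228
grasp_force: 96.8
```

```bash
python3 plan.py .6241,-.2938,.402,.19;python3 sd.py
```

```text
t17.8 at [ 0.6133 -0.2051  0.4026] slide [-2.228, -0.154, 0.016] turn [-0.0, 0.01, 0.0] q6 0.95 F [ 0.3  0.2 -1. ] w0.23
side tray diff 0.002
```

Emit:
step_arm:
  moves:
    - {"slide": [-0.8,-0.05,0],"turn": [0,0,0],"fingers": 1}
    - {"slide": [-1.6,-0.1,0],"turn": [0,0,0],"fingers": 1}
    - {"slide": [-2.2,-0.15,0],"turn": [0,0,0],"fingers": 1}
    - {"slide": [-2.2,-0.15,0],"turn": [0,0,0],"fingers": 1}
    - {"slide": [-2.2,-0.15,0],"turn": [0,0,0],"fingers": 1}
    - {"slide": [-2.2,-0.15,0],"turn": [0,0,0],"fingers": 1}

```text
t: 18.35
ee_pos: [0.6238, -0.2906, 0.4016]
eef_rot: [0.637, 0.771, 0.0, -0.001]
force: [0.4, -0.2, -1.9]
width: 0.224
grasp_force: 96.9
```

```bash
python3 plan.py .6241,-.2938,.402,.19
python3 - <<'E'
from chk import *
t=diff();s=env.read_camera("side");np.save("t7.npy",t);np.save("s7.npy",s)
p=env.get_state()["ee_pos"];print("tip pred side",proj("side",[p-[0,0,.2512]]))
a=crop(t,285,390,205,265,4.5);b=crop(s,400,460,215,355,3.9,5);print(a.shape,b.shape)
o=np.zeros((550,800,3),np.uint8);o[:a.shape[0],:a.shape[1]]=a;o[:b.shape[0],480:480+b.shape[1]]=b
cv2.imwrite("pics/n.png",o)
E
```

```text
t18.4 at [ 0.6238 -0.2906  0.4016] slide [-0.08, -0.007, -0.01] turn [-0.01, -0.02, 0.0] q6 0.85 F [ 0.4 -0.2 -1.9] w0.22
tray diff frac 0.0
tip pred side [[437.55446128 306.70150856]]
(270, 472, 3) (546, 234, 3)
```

View pics/n.png

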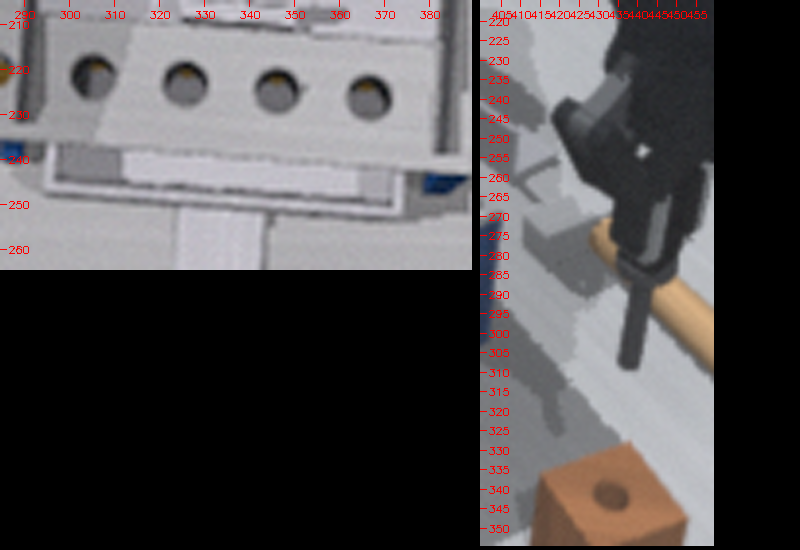

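Every bore now shows a brass ball, so all the tubes are clear. The tray is unmoved and the stand's hole is open below the tip, so I'll put the drift back.

Emit:
step_arm:
  moves:
    - {"slide": [-0.08,0,0.2],"turn": [0,0,0],"fingers": 1}
    - {"slide": [-0.08,0,0.8],"turn": [0,0,0],"fingers": 1}
    - {"slide": [-0.08,0,1.4],"turn": [0,0,0],"fingers": 1}
    - {"slide": [-0.08,0,1.7],"turn": [0,0,0],"fingers": 1}
    - {"slide": [-0.08,0,1.9],"turn": [0,0,0],"fingers": 1}
    - {"slide": [-0.08,0,1.9],"turn": [0,0,0],"fingers": 1}

```text
t: 18.95
ee_pos: [0.6237, -0.2929, 0.3221]
eef_rot: [0.636, 0.771, -0.001, -0.004]
force: [-0.6, 0.2, -1.7]
width: 0.222
grasp_force: 96.8
```

```bash
python3 plan.py .6241,-.2938,.2555,.19
```

```text
t18.9 at [ 0.6237 -0.2929  0.3221] slide [-0.032, 0.016, 1.666] turn [-0.06, -0.05, 0.01] q6 0.84 F [-0.6  0.2 -1.7] w0.22
```

Emit:
step_arm:
  moves:
    - {"slide": [-0.03,0.01,0.3],"turn": [-0.04,-0.03,0],"fingers": 1}
    - {"slide": [-0.03,0.01,0.6],"turn": [-0.04,-0.03,0],"fingers": 1}
    - {"slide": [-0.03,0.01,0.9],"turn": [-0.04,-0.03,0],"fingers": 1}
    - {"slide": [-0.03,0.01,1.2],"turn": [-0.04,-0.03,0],"fingers": 1}
    - {"slide": [-0.03,0.01,1.5],"turn": [-0.04,-0.03,0],"fingers": 1}
    - {"slide": [-0.03,0.01,1.64],"turn": [-0.04,-0.03,0],"fingers": 1}
    - {"slide": [-0.03,0.01,1.64],"turn": [-0.04,-0.03,0],"fingers": 1}
    - {"slide": [-0.03,0.01,1.64],"turn": [-0.04,-0.03,0],"fingers": 1}

```text
t: 19.62
ee_pos: [0.6245, -0.295, 0.2589]
eef_rot: [0.637, 0.771, 0.0, 0.001]
force: [0.3, -0.2, -1.7]
width: 0.226
grasp_force: 96.8
```

```bash
python3 plan.py .6241,-.2938,.2552,.19
```

```text
t19.6 at [ 0.6245 -0.295   0.2589] slide [0.031, -0.003, 0.091] turn [0.01, 0.01, 0.0] q6 0.84 F [ 0.3 -0.2 -1.7] w0.23
```

Emit:
step_arm:
  moves:
    - {"slide": [0.02,0,0.06],"turn": [0,0,0],"fingers": 1}
    - {"slide": [0.02,0,0.08],"turn": [0,0,0],"fingers": 1}
    - {"slide": [0.02,0,0.08],"turn": [0,0,0],"fingers": 0.4}
    - {"slide": [0.02,0,0.08],"turn": [0,0,0],"fingers": 0}
    - {"slide": [0.02,0,0.08],"turn": [0,0,0],"fingers": 0}
    - {"slide": [0.02,0,0.08],"turn": [0,0,0],"fingers": 0}
    - {"slide": [0.02,0,0.08],"turn": [0,0,0],"fingers": 0}

```text
t: 20.2
ee_pos: [0.6247, -0.2943, 0.2571]
eef_rot: [0.637, 0.771, 0.0, 0.002]
force: [-0.1, 0.1, -0.1]
width: 0.502
grasp_force: 0.0
```

Emit:
step_arm:
  moves:
    - {"slide": [0,0,-0.4],"turn": [0,0,0],"fingers": 0}
    - {"slide": [0,0,-1.2],"turn": [0,0,0],"fingers": 0}
    - {"slide": [0,0,-2.1],"turn": [0,0,0],"fingers": 0}
    - {"slide": [0,0,-2.9],"turn": [0,0,0],"fingers": 0}
    - {"slide": [0,0,-2.9],"turn": [0,0,0],"fingers": 0}
    - {"slide": [0,0,-2.9],"turn": [0,0,0],"fingers": 0}

```text
t: 20.7
ee_pos: [0.6248, -0.2944, 0.377]
eef_rot: [0.637, 0.771, 0.001, 0.005]
force: [-0.2, 0.1, 0.0]
width: 0.501
grasp_force: 0.0
```

```bash
python3 plan.py .4753,-.0165,.36,-.056
cat > dr.py <<'E'
from h import *
s=env.read_camera("side");t=env.read_camera("top")
for n,im,z in(("side",s,"s0.npy"),("top",t,"t0.npy")):
    x0,x1,y0,y1=(420,455,310,345) if n=="side" else (455,490,200,222)
    for q in(np.load(z),im):
        m=(q[y0:y1,x0:x1].max(2)<60).astype(np.uint8);M=cv2.moments(m,True);print(n,m.sum(),round(M['m10']/M['m00']+x0,2),round(M['m01']/M['m00']+y0,2))
E
python3 dr.py; python3 sd.py;python3 chk.py
```

```text
t20.7 at [ 0.6248 -0.2944  0.377 ] slide [7.533, -2.358, 0.353] turn [0.09, 0.06, 2.35] q6 0.84 F [-0.2  0.1  0. ] w0.50
side 307 435.53 330.77
side 313 436.08 330.99
top 189 472.16 211.08
top 183 472.67 210.84
side tray diff 0.001
tray diff frac 0.0
```

Emit:
step_arm:
  moves:
    - {"slide": [7.53,-2.36,0.2],"turn": [0.09,0.06,2.35],"fingers": 0}
    - {"slide": [7.53,-2.36,0.2],"turn": [0.09,0.06,2.35],"fingers": 0}
    - {"slide": [7.53,-2.36,0.2],"turn": [0.09,0.06,2.35],"fingers": 0}
    - {"slide": [7.53,-2.36,0.2],"turn": [0.09,0.06,2.35],"fingers": -0.4}
    - {"slide": [7.53,-2.36,0.2],"turn": [0.09,0.06,2.35],"fingers": -0.4}
    - {"slide": [7.53,-2.36,0.2],"turn": [0.09,0.06,2.35],"fingers": -0.4}
    - {"slide": [7.53,-2.36,0.2],"turn": [0.09,0.06,2.35],"fingers": -0.4}
    - {"slide": [7.53,-2.36,0.2],"turn": [0.09,0.06,2.35],"fingers": -0.4}

```text
t: 21.57
ee_pos: [0.4718, -0.0133, 0.3618]
eef_rot: [0.726, 0.688, -0.002, -0.006]
force: [0.4, -0.1, 0.2]
width: 0.704
grasp_force: 0.0
```

Emit:
step_arm:
  moves:
    - {"slide": [0,0,0],"turn": [0,0,0],"fingers": -0.4}
    - {"slide": [0,0,0],"turn": [0,0,0],"fingers": -0.4}

```text
t: 21.73
ee_pos: [0.4736, -0.0151, 0.3624]
eef_rot: [0.726, 0.688, -0.002, -0.005]
force: [-0.4, -0.7, 0.0]
width: 0.701
grasp_force: 0.0
```

```bash
python3 plan.py .4757,-.0165,.2035,-.056; python3 sd.py
```

```text
t21.7 at [ 0.4736 -0.0151  0.3624] slide [-0.047, 0.091, 3.972] turn [-0.09, -0.04, 0.03] q6 1.45 F [-0.4 -0.7  0. ] w0.70
side tray diff 0.002
```

Emit:
step_arm:
  moves:
    - {"slide": [-0.03,0.07,0.8],"turn": [-0.09,-0.04,0.03],"fingers": -0.4}
    - {"slide": [-0.03,0.07,1.7],"turn": [-0.09,-0.04,0.03],"fingers": -0.4}
    - {"slide": [-0.03,0.07,2.6],"turn": [-0.09,-0.04,0.03],"fingers": -0.4}
    - {"slide": [-0.03,0.07,3.4],"turn": [-0.09,-0.04,0.03],"fingers": -0.4}
    - {"slide": [-0.03,0.07,3.95],"turn": [-0.09,-0.04,0.03],"fingers": -0.4}
    - {"slide": [-0.03,0.07,3.95],"turn": [-0.09,-0.04,0.03],"fingers": -0.4}
    - {"slide": [-0.03,0.07,3.95],"turn": [-0.09,-0.04,0.03],"fingers": -0.4}
  grip_force: 40

```text
t: 22.37
ee_pos: [0.4755, -0.0178, 0.2038]
eef_rot: [0.728, 0.685, -0.001, -0.001]
force: [0.1, 0.6, 0.2]
width: 0.7
grasp_force: 0.0
```

```bash
python3 plan.py .4757,-.0165,.2035,-.056
```

```text
t22.4 at [ 0.4755 -0.0178  0.2038] slide [0.033, 0.004, 0.007] turn [-0.03, -0.0, -0.04] q6 1.45 F [0.1 0.6 0.2] w0.70
```

Emit:
step_arm:
  moves:
    - {"slide": [0.03,0,0],"turn": [0,0,0],"fingers": 0.5}
    - {"slide": [0.03,0,0],"turn": [0,0,0],"fingers": 1}
    - {"slide": [0.03,0,0],"turn": [0,0,0],"fingers": 1}
    - {"slide": [0.03,0,0],"turn": [0,0,0],"fingers": 1}
    - {"slide": [0.03,0,0],"turn": [0,0,0],"fingers": 1}
    - {"slide": [0.03,0,0],"turn": [0,0,0],"fingers": 1}
    - {"slide": [0.03,0,0],"turn": [0,0,0],"fingers": 1}
    - {"slide": [0.03,0,0],"turn": [0,0,0],"fingers": 1}

```text
t: 23.03
ee_pos: [0.4764, -0.0158, 0.2076]
eef_rot: [0.728, 0.686, 0.001, 0.002]
force: [-2.7, -0.7, 5.8]
width: 0.104
grasp_force: 40.5
```

Emit:
step_arm:
  moves:
    - {"slide": [0,0,0],"turn": [0,0,0],"fingers": 1}
    - {"slide": [0,0,0],"turn": [0,0,0],"fingers": 1}
    - {"slide": [0,0,0],"turn": [0,0,0],"fingers": 1}
    - {"slide": [0,0,-0.1],"turn": [0,0,0],"fingers": 1}
    - {"slide": [0,0,-0.2],"turn": [0,0,0],"fingers": 1}
    - {"slide": [0,0,-0.3],"turn": [0,0,0],"fingers": 1}
    - {"slide": [0,0,-0.3],"turn": [0,0,0],"fingers": 1}
  grip_force: 100

```text
t: 23.62
ee_pos: [0.4762, -0.0157, 0.2182]
eef_rot: [0.728, 0.686, 0.001, 0.001]
force: [0.5, -0.2, -3.8]
width: 0.096
grasp_force: 97.7
```

```bash
python3 plan.py .335,-.009,.2145,-.056
```

```text
t23.6 at [ 0.4762 -0.0157  0.2182] slide [-0.041, -3.534, 0.084] turn [0.02, 0.0, -0.03] q6 1.46 F [ 0.5 -0.2 -3.8] w0.10
```

Emit:
step_arm:
  moves:
    - {"slide": [-0.03,-0.3,0],"turn": [0,0,0],"fingers": 1}
    - {"slide": [-0.03,-0.8,0],"turn": [0,0,0],"fingers": 1}
    - {"slide": [-0.03,-1.4,0],"turn": [0,0,0],"fingers": 1}
    - {"slide": [-0.03,-2.0,0],"turn": [0,0,0],"fingers": 1}
    - {"slide": [-0.03,-2.6,0],"turn": [0,0,0],"fingers": 1}
    - {"slide": [-0.03,-3.1,0],"turn": [0,0,0],"fingers": 1}
    - {"slide": [-0.03,-3.4,0],"turn": [0,0,0],"fingers": 1}
    - {"slide": [-0.03,-3.5,0],"turn": [0,0,0],"fingers": 1}

```text
t: 24.28
ee_pos: [0.3342, -0.0083, 0.2165]
eef_rot: [0.728, 0.686, -0.0, -0.0]
force: [-0.3, 0.1, -3.9]
width: 0.097
grasp_force: 98.2
```

```bash
python3 plan.py .371,.264,.2145,-.04
python3 - <<'E'
from h import *
t=env.read_camera("top");np.save("t8.npy",t)
m=(t.max(2)<30).astype(np.uint8);m[:,:130]=0;m[:,275:]=0;m[:225]=0;m[335:]=0
c=max(cv2.findContours(m,0,2)[0],key=cv2.contourArea);q=cv2.approxPolyDP(c,6,True)[:,0];print(q.tolist())
t0=np.load("t0.npy");m=(t0.max(2)<30).astype(np.uint8);m[:,:130]=0;m[:,275:]=0;m[:225]=0;m[335:]=0
c=max(cv2.findContours(m,0,2)[0],key=cv2.contourArea);q=cv2.approxPolyDP(c,6,True)[:,0];P=onz("top",q,.001);print(q.tolist(),P.round(4).tolist(),P.mean(0))
M=cv2.moments(m,True);print("centroid",onz("top",[(M['m10']/M['m00'],M['m01']/M['m00'])],.001))
s0=np.load("s0.npy");m=(s0.max(2)<45).astype(np.uint8);m[:,:195]=0;m[:,312:]=0;m[:196]=0;m[275:]=0
c=max(cv2.findContours(m,0,2)[0],key=cv2.contourArea);q=cv2.approxPolyDP(c,5,True)[:,0];P=onz("side",q,.001);print(P.round(4).tolist(),P.mean(0))
# slugs: interior of tray
E
```

```text
t24.3 at [ 0.3342 -0.0083  0.2165] slide [6.85, 0.516, 0.05] turn [-0.01, -0.0, -0.18] q6 1.40 F [-0.3  0.1 -3.9] w0.10
[[145, 230], [136, 317], [258, 325], [255, 275], [262, 275], [264, 237], [254, 243], [251, 236]]
[[145, 230], [136, 317], [258, 325], [264, 237]] [[0.5879, 0.3766, 0.001], [0.4052, 0.3859, 0.001], [0.3927, 0.1317, 0.001], [0.577, 0.1243, 0.001]] [0.49073134 0.25462324 0.001     ]
centroid [[0.48957231 0.25419067 0.001     ]]
[[0.4573, 0.23, 0.001]] [0.45728399 0.22999091 0.001     ]
```

Emit:
step_arm:
  moves:
    - {"slide": [0.4,0.05,0],"turn": [0,0,0],"fingers": 1}
    - {"slide": [1.2,0.1,0],"turn": [0,0,-0.05],"fingers": 1}
    - {"slide": [2.1,0.2,0],"turn": [0,0,-0.1],"fingers": 1}
    - {"slide": [3.0,0.25,0],"turn": [0,0,-0.13],"fingers": 1}
    - {"slide": [4.0,0.3,0],"turn": [0,0,-0.13],"fingers": 1}
    - {"slide": [5.0,0.4,0],"turn": [0,0,-0.13],"fingers": 1}
    - {"slide": [5.9,0.45,0],"turn": [0,0,-0.13],"fingers": 1}
    - {"slide": [6.5,0.5,0],"turn": [0,0,-0.13],"fingers": 1}

```text
t: 25.0
ee_pos: [0.3725, 0.2536, 0.2176]
eef_rot: [0.722, 0.692, 0.002, 0.0]
force: [-0.4, -0.1, -4.3]
width: 0.097
grasp_force: 98.2
```

Emit:
step_arm:
  moves:
    - {"slide": [0.34,0,0],"turn": [0,0,0],"fingers": 1}
    - {"slide": [0.34,0,0],"turn": [0,0,0],"fingers": 1}
    - {"slide": [0.34,0,0],"turn": [0,0,0],"fingers": 1}
    - {"slide": [0.34,0,0],"turn": [0,0,0],"fingers": 1}

```text
t: 25.33
ee_pos: [0.3724, 0.2632, 0.217]
eef_rot: [0.723, 0.691, 0.0, 0.001]
force: [0.0, -0.5, -3.9]
width: 0.1
grasp_force: 98.2
```

```bash
python3 plan.py .3703,.2637,.2075,-.045
```

```text
t25.3 at [0.3724 0.2632 0.217 ] slide [0.009, -0.054, 0.238] turn [0.01, 0.01, -0.0] q6 2.08 F [ 0.  -0.5 -3.9] w0.10
```

Emit:
step_arm:
  moves:
    - {"slide": [0,-0.04,0.1],"turn": [0,0,0],"fingers": 1}
    - {"slide": [0,-0.04,0.17],"turn": [0,0,0],"fingers": 1}
    - {"slide": [0,-0.04,0.22],"turn": [0,0,0],"fingers": 1}
    - {"slide": [0,-0.04,0.22],"turn": [0,0,0],"fingers": 1}

```text
t: 25.67
ee_pos: [0.3705, 0.2627, 0.2083]
eef_rot: [0.723, 0.691, 0.0, 0.001]
force: [-1.4, -0.3, -3.3]
width: 0.095
grasp_force: 98.4
```

```bash
python3 plan.py .3703,.2637,.2075,-.045
```

```text
t25.7 at [0.3705 0.2627 0.2083] slide [0.025, -0.005, 0.019] turn [0.01, 0.01, -0.01] q6 2.09 F [-1.4 -0.3 -3.3] w0.10
```

Emit:
step_arm:
  moves:
    - {"slide": [0,0,0.06],"turn": [0,0,0],"fingers": 1}
    - {"slide": [0,0,0.06],"turn": [0,0,0],"fingers": 1}
    - {"slide": [0,0,0.06],"turn": [0,0,0],"fingers": 0.5}
    - {"slide": [0,0,0.06],"turn": [0,0,0],"fingers": 0.3}
    - {"slide": [0,0,0.06],"turn": [0,0,0],"fingers": 0.3}
    - {"slide": [0,0,0.06],"turn": [0,0,0],"fingers": 0.3}

```text
t: 26.17
ee_pos: [0.3711, 0.2635, 0.2067]
eef_rot: [0.723, 0.691, 0.001, 0.001]
force: [-1.0, -0.1, -0.0]
width: 0.349
grasp_force: 0.0
```

Emit:
step_arm:
  moves:
    - {"slide": [0,0,-0.5],"turn": [0,0,0],"fingers": 0.3}
    - {"slide": [0,0,-1.3],"turn": [0,0,0],"fingers": 0.3}
    - {"slide": [0,0,-2.2],"turn": [0,0,0],"fingers": 0.3}
    - {"slide": [0,0,-3.0],"turn": [0,0,0],"fingers": 1}
    - {"slide": [0,0,-3.5],"turn": [0,0,0],"fingers": 1}
    - {"slide": [0,0,-3.5],"turn": [0,0,0],"fingers": 1}
    - {"slide": [0,0,-3.5],"turn": [0,0,0],"fingers": 1}

```text
t: 26.75
ee_pos: [0.3711, 0.2638, 0.3481]
eef_rot: [0.723, 0.691, 0.003, 0.001]
force: [-0.0, -0.6, -0.8]
width: 0.001
grasp_force: 0.0
```

```bash
python3 plan.py .65,-.027,.36,1.51
python3 - <<'E'
from h import *
t=env.read_camera("top");s=env.read_camera("side");np.save("t9.npy",t);np.save("s9.npy",s)
# tray rim extents against black mat: expected corners and margins of black on each side
g=t.max(2)
def edge(line):return [i for i in range(1,len(line)) if (line[i]>60)!=(line[i-1]>60)]
for r in(265,275,285,295):print("row",r,edge(g[r,130:275]))
for c in(175,190,215,230):print("col",c,edge(g[225:335,c]))
P=[[.4496,.3]];
o=np.array([.490,.2545])
print("pred rim px",proj("top",[[*(o+d),.03] for d in((.0,.082),(0,-.082),(.045,0),(-.045,0))]).round(1).tolist())
E
```

```text
t26.8 at [0.3711 0.2638 0.3481] slide [-6.946, 7.296, -0.268] turn [0.06, 0.03, -14.85] q6 2.09 F [-0.  -0.6 -0.8] w0.00
row 265 [11, 29, 111, 134]
row 275 [10, 28, 111, 133]
row 285 [9, 27, 110, 132]
row 295 [8, 26, 109, 131]
col 175 [6, 28, 73, 96, 108]
col 190 [7, 28, 108, 109]
col 215 [9, 30, 75, 99]
col 230 [10, 31, 76, 100]
pred rim px [[157.8, 275.9], [237.9, 277.2], [198.7, 254.7], [196.9, 298.7]]
```

The tray sits centred on the mat: its rim spans columns 158 to 241, as predicted, with even margins. Next I'll go behind the shutter lip with the fingers closed and turned along block y.

Emit:
step_arm:
  moves:
    - {"slide": [-3.5,3.6,-0.4],"turn": [0.06,0,-7.4],"fingers": 1}
    - {"slide": [-3.5,3.6,-0.4],"turn": [0.06,0,-7.4],"fingers": 1}
    - {"slide": [-3.5,3.6,-0.4],"turn": [0.06,0,-7.4],"fingers": 1}
    - {"slide": [-3.5,3.6,-0.4],"turn": [0.06,0,-7.4],"fingers": 1}
    - {"slide": [-3.5,3.6,-0.4],"turn": [0.06,0,-7.4],"fingers": 1}
    - {"slide": [-3.5,3.6,-0.4],"turn": [0.06,0,-7.4],"fingers": 1}
    - {"slide": [-3.5,3.6,-0.4],"turn": [0.06,0,-7.4],"fingers": 1}
    - {"slide": [-3.5,3.6,-0.4],"turn": [0.06,0,-7.4],"fingers": 1}

```text
t: 27.52
ee_pos: [0.5081, 0.1158, 0.3599]
eef_rot: [0.409, 0.913, -0.003, -0.003]
force: [-0.9, -0.5, -0.9]
width: -0.002
grasp_force: 0.0
```

```bash
python3 plan.py .6554,-.0297,.36,1.51
```

```text
t27.5 at [0.5081 0.1158 0.3599] slide [-5.166, 0.324, -0.023] turn [-0.06, -0.06, -7.46] q6 0.94 F [-0.9 -0.5 -0.9] w-0.00
```

Emit:
step_arm:
  moves:
    - {"slide": [-5.15,0.33,0],"turn": [-0.06,-0.06,-7.46],"fingers": 1}
    - {"slide": [-5.15,0.33,0],"turn": [-0.06,-0.06,-7.46],"fingers": 1}
    - {"slide": [-5.15,0.33,0],"turn": [-0.06,-0.06,-7.46],"fingers": 1}
    - {"slide": [-5.15,0.33,0],"turn": [-0.06,-0.06,-7.46],"fingers": 1}
    - {"slide": [-5.15,0.33,0],"turn": [-0.06,-0.06,-7.46],"fingers": 1}
    - {"slide": [-5.15,0.33,0],"turn": [-0.06,-0.06,-7.46],"fingers": 1}
    - {"slide": [-5.15,0.33,0],"turn": [-0.06,-0.06,-7.46],"fingers": 1}
    - {"slide": [-5.15,0.33,0],"turn": [-0.06,-0.06,-7.46],"fingers": 1}

```text
t: 28.18
ee_pos: [0.6551, -0.0278, 0.3593]
eef_rot: [0.031, 1.0, 0.001, -0.0]
force: [0.6, 0.6, -0.2]
width: 0.002
grasp_force: 0.0
```

Emit:
step_arm:
  moves:
    - {"slide": [0,0,0],"turn": [0,0,0],"fingers": 1}
    - {"slide": [0,0,0],"turn": [0,0,0],"fingers": 1}
    - {"slide": [0,0,0],"turn": [0,0,0],"fingers": 1}

```text
t: 28.43
ee_pos: [0.6546, -0.0269, 0.3624]
eef_rot: [0.03, 1.0, 0.0, 0.002]
force: [0.7, -1.1, 0.0]
width: 0.0
grasp_force: 0.0
```

```bash
python3 plan.py .6554,-.0297,.285,1.51
```

```text
t28.4 at [ 0.6546 -0.0269  0.3624] slide [-0.017, -0.071, 1.936] turn [0.01, 0.04, 0.01] q6 -0.08 F [ 0.7 -1.1  0. ] w0.00
```

Emit:
step_arm:
  moves:
    - {"slide": [-0.02,-0.07,0.6],"turn": [0,0,0],"fingers": 1}
    - {"slide": [-0.02,-0.07,1.2],"turn": [0,0,0],"fingers": 1}
    - {"slide": [-0.02,-0.07,1.6],"turn": [0,0,0],"fingers": 1}
    - {"slide": [-0.02,-0.07,1.85],"turn": [0,0,0],"fingers": 1}
    - {"slide": [-0.02,-0.07,1.85],"turn": [0,0,0],"fingers": 1}
    - {"slide": [-0.02,-0.07,1.85],"turn": [0,0,0],"fingers": 1}

```text
t: 28.93
ee_pos: [0.6557, -0.0301, 0.2883]
eef_rot: [0.03, 1.0, 0.0, 0.002]
force: [0.8, -0.4, -0.0]
width: -0.003
grasp_force: 0.0
```

```bash
python3 plan.py .5885,-.0257,.285,1.51
```

```text
t28.9 at [ 0.6557 -0.0301  0.2883] slide [1.683, 0.011, 0.077] turn [0.01, 0.03, 0.01] q6 -0.09 F [ 0.8 -0.4 -0. ] w-0.00
```

Emit:
step_arm:
  moves:
    - {"slide": [0.2,0,0.05],"turn": [0,0,0],"fingers": 1}
    - {"slide": [0.4,0,0.05],"turn": [0,0,0],"fingers": 1}
    - {"slide": [0.6,0,0.05],"turn": [0,0,0],"fingers": 1}
    - {"slide": [0.8,0,0.05],"turn": [0,0,0],"fingers": 1}
    - {"slide": [1.0,0,0.05],"turn": [0,0,0],"fingers": 1}
    - {"slide": [1.2,0,0.05],"turn": [0,0,0],"fingers": 1}
    - {"slide": [1.4,0,0.05],"turn": [0,0,0],"fingers": 1}
    - {"slide": [1.5,0,0.05],"turn": [0,0,0],"fingers": 1}

```text
t: 29.6
ee_pos: [0.5988, -0.027, 0.2887]
eef_rot: [0.03, 1.0, 0.0, 0.008]
force: [10.6, -1.2, -6.4]
width: -0.002
grasp_force: 4.7
```

```bash
python3 plan.py .5885,-.0257,.285,1.51
python3 - <<'E'
from h import *
s=env.read_camera("side");np.save("s10.npy",s)
# mouth darkness in side view vs shut (s0) / open (s5)
g=lambda im:[int(im[v-1:v+2,u-1:u+2].mean()) for u,v in((332,235),(340,245),(349,257),(358,268))]
print(g(np.load("s0.npy")),g(np.load("s5.npy")),g(s))
E
```

```text
t29.6 at [ 0.5988 -0.027   0.2887] slide [0.261, 0.017, 0.089] turn [0.01, 0.16, 0.01] q6 -0.10 F [10.6 -1.2 -6.4] w-0.00
[184, 185, 182, 183] [85, 87, 67, 70] [183, 135, 125, 185]
```

Emit:
step_arm:
  moves:
    - {"slide": [0.05,0,0],"turn": [0,0,0],"fingers": 1}
    - {"slide": [0.1,0,0],"turn": [0,0,0],"fingers": 1}
    - {"slide": [0.15,0,0],"turn": [0,0,0],"fingers": 1}
    - {"slide": [0.2,0,0],"turn": [0,0,0],"fingers": 1}
    - {"slide": [0.2,0,0],"turn": [0,0,0],"fingers": 1}

```text
t: 30.07
ee_pos: [0.5911, -0.0266, 0.2887]
eef_rot: [0.03, 1.0, 0.0, 0.008]
force: [8.6, 0.8, -5.2]
width: 0.004
grasp_force: 4.1
```

Emit:
step_arm:
  moves:
    - {"slide": [0.05,0,0],"turn": [0,0,0],"fingers": 1}
    - {"slide": [0.1,0,0],"turn": [0,0,0],"fingers": 1}
    - {"slide": [0.1,0,0],"turn": [0,0,0],"fingers": 1}

```text
t: 30.32
ee_pos: [0.5863, -0.0263, 0.2887]
eef_rot: [0.03, 1.0, 0.0, 0.007]
force: [5.3, 0.1, -3.5]
width: 0.001
grasp_force: 2.7
```

```bash
python3 plan.py .5885,-.0257,.285,1.51
cat > sh.py <<'E'
from h import *
s=env.read_camera("side");a=np.load("s0.npy");
# gold spring guide/edge of shutter near (340-352,222-232)
d=np.abs(s.astype(int)-a).max(2);print("diff vs shut: gold",(d[218:236,338:352]>35).mean().round(3),"plate+rail end",(d[225:245,318:335]>35).mean().round(3),"-y end",(d[270:286,352:362]>35).mean().round(3))
E
python3 sh.py
```

```text
t30.3 at [ 0.5863 -0.0263  0.2887] slide [-0.052, 0.017, 0.094] turn [0.01, 0.13, 0.01] q6 -0.10 F [ 5.3  0.1 -3.5] w0.00
diff vs shut: gold 0.96 plate+rail end 0.118 -y end 0.094
```

Emit:
step_arm:
  moves:
    - {"slide": [0.04,0,0],"turn": [0,0,0],"fingers": 1}
    - {"slide": [0.08,0,0],"turn": [0,0,0],"fingers": 1}
    - {"slide": [0.08,0,0],"turn": [0,0,0],"fingers": 1}

```text
t: 30.62
ee_pos: [0.5839, -0.0261, 0.2888]
eef_rot: [0.03, 1.0, 0.0, 0.008]
force: [8.6, 0.3, -4.6]
width: 0.0
grasp_force: 4.0
```

```bash
python3 plan.py .5885,-.0257,.285,1.51; python3 sh.py
```

```text
t30.6 at [ 0.5839 -0.0261  0.2888] slide [-0.112, 0.017, 0.097] turn [0.01, 0.16, 0.01] q6 -0.10 F [ 8.6  0.3 -4.6] w0.00
diff vs shut: gold 0.948 plate+rail end 0.153 -y end 0.15
```

Emit:
step_arm:
  moves:
    - {"slide": [0.04,0,0],"turn": [0,0,0],"fingers": 1}
    - {"slide": [0.08,0,0],"turn": [0,0,0],"fingers": 1}
    - {"slide": [0.08,0,0],"turn": [0,0,0],"fingers": 1}

```text
t: 30.92
ee_pos: [0.5827, -0.0261, 0.289]
eef_rot: [0.03, 0.999, 0.0, 0.011]
force: [14.3, 0.2, -9.6]
width: -0.003
grasp_force: 7.3
```

Emit:
step_arm:
  moves:
    - {"slide": [0.04,0,0],"turn": [0,0,0],"fingers": 1}
    - {"slide": [0.06,0,0],"turn": [0,0,0],"fingers": 1}
    - {"slide": [0.06,0,0],"turn": [0,0,0],"fingers": 1}

```text
t: 31.17
ee_pos: [0.5818, -0.0261, 0.289]
eef_rot: [0.03, 0.999, 0.0, 0.014]
force: [19.6, -0.4, -12.4]
width: -0.003
grasp_force: 9.8
```

```bash
python3 plan.py .5885,-.0257,.285,1.51; python3 sh.py
```

```text
t31.2 at [ 0.5818 -0.0261  0.289 ] slide [-0.165, 0.02, 0.106] turn [0.01, 0.26, 0.01] q6 -0.10 F [ 19.6  -0.4 -12.4] w-0.00
diff vs shut: gold 0.948 plate+rail end 0.176 -y end 0.175
```

The force rises steeply, so the shutter is at its stop. I'll back off, rise clear and check that it's latched.

Emit:
step_arm:
  moves:
    - {"slide": [-0.15,0,0],"turn": [0,0,0],"fingers": 1}
    - {"slide": [-0.3,0,0],"turn": [0,0,0],"fingers": 1}
    - {"slide": [-0.6,0,0],"turn": [0,0,0],"fingers": 1}
    - {"slide": [-0.6,0,-0.6],"turn": [0,0,0],"fingers": 1}
    - {"slide": [-0.6,0,-1.5],"turn": [0,0,0],"fingers": 1}
    - {"slide": [-0.6,0,-2.4],"turn": [0,0,0],"fingers": 1}
    - {"slide": [-0.6,0,-3.0],"turn": [0,0,0],"fingers": 1}

```text
t: 31.8
ee_pos: [0.5987, -0.0271, 0.4119]
eef_rot: [0.03, 1.0, -0.0, 0.005]
force: [0.2, 0.4, 0.2]
width: -0.002
grasp_force: 0.0
```

Emit:
step_arm:
  moves:
    - {"slide": [1.0,-0.8,0],"turn": [0,0,0],"fingers": 1}
    - {"slide": [2.0,-1.6,0],"turn": [0,0,0],"fingers": 1}
    - {"slide": [3.0,-2.4,0],"turn": [0,0,0],"fingers": 1}
    - {"slide": [4.0,-3.2,0],"turn": [0,0,0],"fingers": 1}
    - {"slide": [5.0,-4.0,0],"turn": [0,0,0],"fingers": 1}
    - {"slide": [6.0,-4.8,0],"turn": [0,0,0],"fingers": 1}
    - {"slide": [6.5,-5.2,0],"turn": [0,0,0],"fingers": 1}

```text
t: 32.38
ee_pos: [0.3587, -0.1957, 0.4071]
eef_rot: [0.029, 1.0, -0.001, 0.003]
force: [-0.3, -1.8, -0.4]
width: -0.003
grasp_force: 0.0
```

```bash
python3 plan.py .4,-.2,.4,1.51; python3 sh.py; python3 dr.py
python3 - <<'E'
from h import *
t=env.read_camera("top");np.save("t11.npy",t);a=np.load("t0.npy").astype(int)
d=np.abs(t-a).max(2);print("block top diff vs start",(d[175:240,270:392]>35).mean().round(4),"bin",(d[185:230,165:235]>35).mean().round(3),"hammer+offcut",(d[115:172,255:490]>35).mean().round(4),"spray",(d[105:160,170:250]>35).mean().round(3))
g=t.max(2)
def edge(l):return [i for i in range(1,len(l)) if (l[i]>60)!=(l[i-1]>60)]
print(edge(g[275,130:275]),edge(g[225:335,215]))
# slugs in the pan
c=t[250:305,155:245].copy();G=cv2.resize(cv2.cvtColor(c,cv2.COLOR_RGB2GRAY),None,fx=6,fy=6,interpolation=cv2.INTER_CUBIC)
H=cv2.HoughCircles(G,cv2.HOUGH_GRADIENT,1.5,35,param1=60,param2=22,minRadius=22,maxRadius=34);print(None if H is None else (H[0][:6]/6+[155,250,0]).round(1).tolist())
E
```

```text
t32.4 at [ 0.3587 -0.1957  0.4071] slide [-1.036, -0.045, 0.184] turn [-0.02, 0.07, 0.02] q6 -0.61 F [-0.3 -1.8 -0.4] w-0.00
diff vs shut: gold 0.0 plate+rail end 0.0 -y end 0.0
side 307 435.53 330.77
side 310 436.13 331.09
top 189 472.16 211.08
top 196 472.53 211.04
block top diff vs start 0.0 bin 0.0 hammer+offcut 0.0 spray 0.0
[10, 28, 110, 133] [9, 30, 75, 99]
[[202.6, 278.9, 5.2], [214.6, 280.1, 3.8], [224.1, 278.4, 3.8], [233.6, 294.6, 4.1], [160.9, 289.6, 4.1]]
```

Run:
```python
import numpy as np
g=np.load("t11.npy").mean(2)[256:301,158:242]
for r in g[::1]:print("".join(" .:-=+*#%@"[min(9,int(v//22))] for v in r))
```

```text
. +#+---++++++=++=====+*****++++*+***+********######***#*****+++++++=====---::::..  
  *#+---++++++++++++++#%%%#%######*******+**+++++++++++++++*++********##****++++++-.
  *%+--=++++++++++++++################%######***+++++++++++++=+++++++++++++++*****+:
..##+--=++++++++++++++########################*************#*****+++++++++++=+++**=:
 :##=--=++++++++++++++########%##############****************************#********=:
 :##=--=++++++++++++++#%#####################******************************##*****=:
 :##=--=++++++++++++++#######################*******************************#*****=:
 -#*=--=++++++++++++++#######################********************************#***+-:
 =#*=--=++++++++++++++*######################************************************+-:
 +#+---=++++++++++++++#######################************************************+-:
 +#+---++++++++++++++*#########%#############******************************#***#*+-:
 *%+---=++++++++++++=###########%########%##%#*******************************#*##+-:
 #%+---=+++++++++++++*#####################%%#**********************************
[... 2022 characters left out ...]
*****************+::  
#=---====-=========+======++++**++++*+**+***********#**************************+:.  
#*++++++++++++===========================+***+*=+**+*+***#***++**##*#*********#+:.  
######%%#######********+++++===========================+++*+===+*++++**#**++***=:.  
=++==**********######%%#*******+++*+++++++++=======================-==+*+====**=:.  
        .:::::--=+==****+++++*+***#**#*********+++++++++++===+==========-====**=:.  
........                ....:-:=******************####***#*****+*+++++++++===**=:.  
............  ..  .  .  .. .   -**********#********+++++++++*******##**#*******=:.  
 ................   .. .  .    =*****************#*-  .....::--===+++++++++***+-:.
```

Three slugs are visible in the pan, the shutter matches its starting shut picture, and nothing else on the bench has moved. I'm handing in.

```bash
python3 -c "
from station import env
print(env.hand_in())"
```

```text
the job is handed in; nothing more can be done
None
```

I handed the job in, with no verdict returned: three slugs (the fourth tube was empty) are in the tray on the middle of the mat, the drift is back in its stand, the shutter stays shut on its latch, and the other things on the bench look untouched.

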